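# Check the busbar temperature, then set the coolant valve two turns open

### The job

Pick up the infrared thermometer and aim it squarely at the middle of the band of black tape on the battery pack's tall copper bar from about 10 cm away, holding it steady there for two seconds, then lay it flat back on its cork mat. Next turn the coolant valve's handwheel clockwise by its crank handle until it is fully closed against its stop, then back it off exactly two full turns anticlockwise. Finish with the gripper still holding the crank handle, the wheel at rest, and leave everything else on the bench where it is.

Things in the scene. Friction and masses are not known exactly. Their poses are not given: they have to be found in the camera images.
- thermometer: Loose pistol-shaped infrared thermometer, 220 g, lying on its side on the mat. Origin: middle of its barrel (the grasp point), 25 mm above the bench at rest. +x is the line of sight out of the nose, +z up. Grey barrel 40 wide (y), 38 thick (z), x -75 to +50 mm, round black nose to x +75. Black pistol grip, 38 thick, leaves the barrel's rear to -y (x -76 to -32, to y -104).
- mat: Fixed brown cork mat 180 (x) by 200 (y), 6 thick, where the thermometer lives. Origin: centre of its underside, on the bench.
- tape_band (a point): Centre of the black tape band (49 wide, 40 high, 12 thick), 120 mm above the bench, round the tall upright copper bar (45 wide, 169 high) at the robot's end of the fixed aluminium battery pack (79 high, 160 long, on the bar's +x side). -x points squarely out of the bar's broad face to the robot; y across the bar. Two narrower bars, 89 high, stand 52 to either side.
- manifold: Fixed aluminium coolant manifold block 110 (x) by 100 (y) by 45 high with two brass hose stubs to +x. Origin: centre of its underside on the bench, straight under the valve's upright axis. The aluminium handwheel above it (outer radius 63, three spokes) spans 90 to 108 mm above the bench.
- valve_wheel (a joint): Opening of the valve, rad: 0 = fully closed against a solid stop; grows as the wheel turns anticlockwise seen from above, up to 4 turns (25.1). It starts 0.25 to 0.95 turns open. One turn is 6.283. It stays where it is left and drags with about 0.12 N m (2 to 3 N at the handle).
- crank_handle: Upright round black crank handle, 22 diameter, 56 tall, free to spin about its own axis, standing on the wheel's rim 55 mm from the valve axis. Origin: its centre, 137 mm above the bench (bottom 109, top 165). As it spins in the grip, it can be carried round in a circle with the gripper keeping its heading.
- tape_roll: Roll of black tape, 68 diameter, 22 high, loose bystander. Origin: centre of its underside.
- screwdriver: Screwdriver with black handle, lying along its x, about 200 long, loose bystander. Origin: centre of its underside.
- wrench: Steel wrench lying along its x, about 165 long, loose bystander. Origin: centre of its underside.
- capacitor: Upright aluminium can capacitor, 44 diameter, 60 high, loose bystander. Origin: centre of its underside.
- tray: Grey small-parts tray 110 x 140 x 35, loose bystander. Origin: centre of its underside.
- multimeter: Black multimeter lying flat, 150 x 80 x 36, loose bystander. Origin: centre of its underside.
- circuit_board: Green circuit board 80 x 110, parts to 28 high, loose bystander. Origin: centre of its underside.
Things that resemble listed ones, but are neither listed nor needed, are in the scene too. What is shaped like the manifold but purple is not meant.

How it is judged:
By the outcome, as a careful person would: the job done as asked, in the order asked, and still so for the second after the job is handed in, while the arm keeps its last pose, push and grip.
It also fails if it takes over 72 s, if anything falls off the work surface, if the arm or the gripper's body presses on something with over 40 N, if the wrist force passes 120 N, or if a joint passes its speed limit or range.

### The arm

A 6-joint arm with a two-finger parallel gripper is mounted at the origin on the work surface. World frame = base frame: x ahead of the robot, y to its left, z up, the work surface at z = 0. Lengths are in m, angles in degrees, forces in N, time in s.
With the tool pointing down it reaches from about 0.35 to 0.875 m from the base axis. Payload 4.2 kg.
Tool frame: the origin (TCP) lies midway between the tips of the shut fingers; the grasp point (between the pads) lies 19 mm behind it; z points along the fingers, y is the line along which they close (so a half turn about z gives the same grasp; the last joint's range is limited). The gripper opens to 87 mm and grips with 3 to 60 N. Pads are 19 mm wide; open, the fingers measure 117 mm over their backs; the gripper's body (75 mm by 190 mm) begins 51 mm behind the grasp point.
Start: joints at [-55.829, 22.042, 0.453, 0, -68.411, -14.817], TCP at [0.207, -0.59, 0.223] pointing down, gripper open.
Joint ranges: [-179.83, 179.83], [-69.29, 118.12], [-61.27, 80.66], [-181.25, 117.63], [-171.15, -9.14], [-177.46, 177.46]. Speed limits (degrees/s): [159.86, 159.86, 180, 180, 180, 180].

### API

Orientations are given as a 3x3 rotation matrix whose columns are the frame's x, y, z axes.
In Python, from station import sense, capture, camera_params, finish_job gives the robot as it stands.
- The arm moves only by the tool drive_tool, never from a script. Its argument "rows" is a list of rows, each an object of numbers: "tx", "ty", "tz": the shift along the tool's x, y, z in cm; "ax", "ay", "az": the turn, a rotation vector about the tool's x, y, z in rad; "claw": the finger opening in cm, from 0 to 8.7. In form: [{"tx": .., "ty": .., "tz": .., "ax": .., "ay": .., "az": .., "claw": ..}, ...]. A call has 1 to 10 rows; each row shifts and turns the commanded pose from where the row before left it, along the tool's axes as they then stand; what a row does not reach is not made up. A row lasts 1/12 s, in which the tool goes at most 41.7 mm and 7.16 degrees, less where a joint would pass 70% of its speed; a pose out of reach is approached as far as the arm can. A call with a gripper value outside its range is refused whole. The fingers move at their own pace and stop on an object; the grip force is fixed at half the most. Time passes only in rows, so rows that do not move let the fingers close. It gives the time, the measured TCP pose, the force, the opening and the grip force at its end, in the units of the state.
- sense(): the state, without advancing time (a new reading comes with each control period).
- capture(name): name is "scene" or "top" or "wrist"; returns (picture, depth): 400x640x3 uint8, red, green, blue; 400x640 float32, m along the optical axis (not along the pixel's ray), 0 where there is no reading.
- camera_params(name): a dict with "intrinsics" (3x3 intrinsics, pixels), "R" (3x3) and "t" (3): a world point X has camera coordinates R X + t; the wrist camera has in their place "tool_from_camera" (4x4, takes a point from camera to tool coordinates, whose origin is the TCP and whose axes are the flange's). Camera axes: x right, y down, z forward; pixel columns grow to the right and rows downward; lengths in m; the calibration is good to about 2 mm. A picture is of the moment at which its call begins: read the wrist's pose just before it. camera_params takes no time and is no camera call.
- finish_job(): hands the job in; it is judged then, once.
The state is a dict: "time_s": time; "joints": joint angles; "joint_velocities": joint speeds; "effort": joint torques, N m; "tcp_pos": TCP position; "ee_rot": TCP orientation; "wrist_force": force on the tool from outside, world axes, zero at the start; "moment": the same for the moment, N m; "gripper_width": opening from 0.0 (shut) to 1.0 (fully open); "gripper_force": force on a finger pad.
Only numpy, scipy, OpenCV 4.12 (cv2) and the standard library are available. Lean on these libraries where they do the work, as an engineer would, in place of code of your own. Each camera call takes 0.05 s, during which the arm holds its last target. There are 200 camera calls.

## Working session

There is one attempt and no reset: what is moved stays moved. The work goes in short steps, Python scripts to look and compute and a tool call to move; the robot and the scene stay as the last step left them, time stands still between calls to the robot, and variables do not carry over. Pictures are saved under pics/ and viewed, at most 10 in all, crops included, and the job is handed in when it is done.

Besides the shell and the picture viewer there is one more tool, called after "Emit:" by a JSON object that holds its "op" and its "data", one argument or row to a line. drive_tool: Moves the arm, as the interface text tells. Its arguments: {"type":"object","properties":{"rows":{"type":"array"}},"required":["rows"]}

```bash
mkdir -p pics; ls; python3 - <<'E'
from station import *
import cv2,numpy as np
for n in("scene","top"):
    p,d=capture(n); cv2.imwrite(f"pics/{n}0.png",p[:,:,::-1]); np.save(f"pics/{n}0.npy",d)
    c=camera_params(n); print(n,c)
print(camera_params("wrist")); print(sense())
E
```

```text
pics
scene {'intrinsics': array([[418.16315832,   0.        , 318.05083349],
       [  0.        , 418.16315832, 197.28067451],
       [  0.        ,   0.        ,   1.        ]]), 'R': array([[ 0.78623757,  0.61786386, -0.00864505],
       [ 0.46361183, -0.59908443, -0.65281078],
       [-0.4085273 ,  0.50925642, -0.75747168]]), 't': array([-0.39696832, -0.16876511,  1.35717528])}
top {'intrinsics': array([[452.03704142,   0.        , 319.6338557 ],
       [  0.        , 452.03704142, 198.98425084],
       [  0.        ,   0.        ,   1.        ]]), 'R': array([[-0.02344615, -0.99961443, -0.01487533],
       [-0.98986506,  0.02529695, -0.13973986],
       [ 0.14006229,  0.01144821, -0.99007651]]), 't': array([0.02198545, 0.52482714, 1.46193301])}
{'intrinsics': array([[346.08793338,   0.        , 316.02757111],
       [  0.        , 346.08793338, 202.5943168 ],
       [  0.        ,   0.        ,   1.        ]]), 'tool_from_camera': array([[-4.56071405e-04, -9.56990874e-01, -2.90117663e-01,
         8.07823604e-02],
       [ 9.99999392e-01, -7.27673358e-04,  8.28304052e-04,
      
[... 308 characters left out ...]
067e+01, -1.48176800e+01]), 'joint_velocities': array([-0.07695858, -0.17810638,  0.17684915,  0.14597025,  0.03022048,
        0.00637879]), 'effort': array([-1.26295712e-03, -3.91689062e+01,  1.87936521e+01,  4.23183829e+00,
        1.35076343e-02, -6.87523493e-05]), 'tcp_pos': array([ 0.20698959, -0.58916466,  0.22157347]), 'ee_rot': array([[-9.43533639e-01, -3.31275889e-01, -7.46198248e-04],
       [-3.31276713e-01,  9.43531914e-01,  1.80718646e-03],
       [ 1.05384561e-04,  1.95233932e-03, -9.99998089e-01]]), 'wrist_force': array([-0.15720506,  0.51063222, -0.06359699]), 'moment': array([ 0.02633398, -0.03016728,  0.00011141]), 'gripper_force': 0.0, 'gripper_width': 1.0032736993729963}
```

View pics/top0.png

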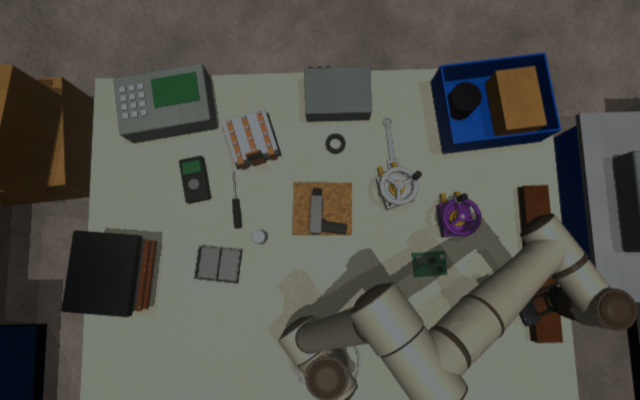

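View pics/scene0.png

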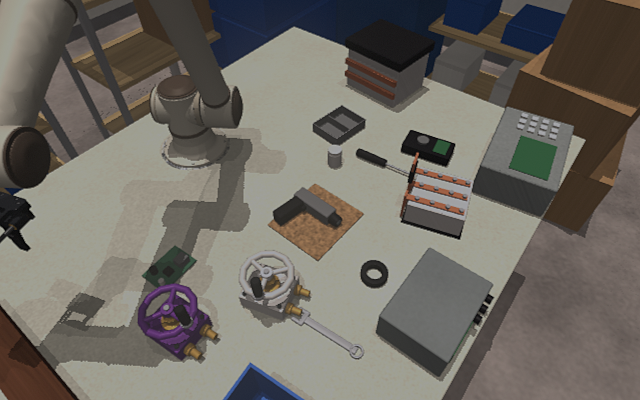

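The top view shows the thermometer on its mat, with the barrel at (316,210), the nose at (317,190) and the grip at (335,227). The battery pack is at (252,137) with the tall bar on its robot side near (254,157). There are two valves: the aluminium one at (398,186) with its handle at (417,176), and a purple one at (460,215). The aluminium one fits the description and the purple one is excluded.

```bash
cat > h.py <<'E'
from station import *
import cv2,numpy as np
def world(n,d,st=None):
    c=camera_params(n);K=c["intrinsics"];v,u=np.mgrid[:400,:640]
    P=np.stack([(u-K[0,2])/K[0,0]*d,(v-K[1,2])/K[1,1]*d,d],-1)
    if n=="wrist":
        T=c["tool_from_camera"];P=P@T[:3,:3].T+T[:3,3];return P@st["ee_rot"].T+st["tcp_pos"]
    return (P-c["t"])@c["R"]
E
python3 - <<'E'
from h import *
for n in("top","scene"):
    p=cv2.imread(f"pics/{n}0.png");W=world(n,np.load(f"pics/{n}0.npy"))
    hsv=cv2.cvtColor(p,cv2.COLOR_BGR2HSV)
    x,y,z=W[...,0],W[...,1],W[...,2]
    if n=="top":
        mat=(hsv[...,1]>80)&(hsv[...,0]<25)
        box=np.zeros_like(mat);box[178:240,288:358]=1
        m=(mat&box).astype(np.uint8);pts=W[m>0];print("mat",pts.mean(0),cv2.minAreaRect(pts[:,:2].astype(np.float32)))
        g=box&(z>.03)&(z<.06);pts=W[g];print("thermo",len(pts),pts[:,2].max(),pts.mean(0))
        roi=W[178:240,288:358]
    for nm,m in(("bar>.1",(z>.1)&(z<.2)&(x>.5)&(x<.85)&(y>.1)&(y<.35)),("handle>.13",(z>.135)&(z<.18)&(x>.45)&(x<.75)&(y>-.3)&(y<-.05)),("wheel",(z>.095)&(z<.115)&(x>.45)&(x<.75)&(y>-.27)&(y<-.1))):
        pts=W[m]
        if len(pts): print(n,nm,len(pts),pts.mean(0).round(4),pts.min(0).round(3),pts.max(0).round(3),cv2.minAreaRect(pts[:,:2].astype(np.float32)),"C",cv2.minEnclosingCircle(pts[:,:2].astype(np.float32)))
    
t=cv2.imread("pics/top0.png");s=cv2.imread("pics/scene0.png")
a=cv2.resize(t[120:250,220:420],(800,520)[:2],interpolation=cv2.INTER_CUBIC)
cv2.imwrite("pics/c1.png",a)
E
```

```text
mat [0.50653338 0.00131706 0.0131196 ] ((0.4520301818847656, 0.0041772350668907166), (0.19730056822299957, 0.27263760566711426), 88.20542907714844)
thermo 795 0.055118788419862244 [0.46779127 0.00368636 0.04402387]
top bar>.1 137 [0.657  0.212  0.1436] [0.648 0.189 0.101] [0.671 0.235 0.175] ((0.6579237580299377, 0.21277126669883728), (0.011652043089270592, 0.049347467720508575), 18.732702255249023) C ((0.6580936312675476, 0.2128160148859024), 0.024887138977646828)
top handle>.13 49 [ 0.5772 -0.2897  0.1591] [ 0.568 -0.299  0.136] [ 0.589 -0.281  0.169] ((0.5786603689193726, -0.2915774881839752), (0.019685285165905952, 0.018363729119300842), 41.680484771728516) C ((0.578659176826477, -0.29149574041366577), 0.010744086466729641)
top wheel 512 [ 0.5543 -0.2252  0.1054] [ 0.493 -0.27   0.095] [ 0.616 -0.181  0.114] ((0.5543335676193237, -0.2253030240535736), (0.12286453694105148, 0.08767703920602798), 0.9147251844406128) C ((0.5552082061767578, -0.24012243747711182), 0.062255263328552246)
scene bar>.1 147 [0.6629 0.2001 0.1396] [0.651 0.184 0.1  ] [0.672 0.234 0.172] ((0.6591712236404419, 0.20937450230121613), (0.012138786725699902, 0.050568073987960815), 16.402570724487305) C ((0.6590464115142822, 0.20929944515228271), 0.02559545449912548)
scene handle>.13 88 [ 0.581  -0.294   0.1585] [ 0.567 -0.3    0.135] [ 0.588 -0.286  0.167] ((0.5773499011993408, -0.2926892042160034), (0.021249322220683098, 0.014309720136225224), 0.05555174499750137) C ((0.5774800181388855, -0.29576751589775085), 0.010973118245601654)
scene wheel 936 [ 0.5562 -0.2298  0.104 ] [ 0.493 -0.27   0.095] [ 0.616 -0.185  0.114] ((0.5547667741775513, -0.2272658795118332), (0.08522796630859375, 0.12301844358444214), 89.89447784423828) C ((0.5541684627532959, -0.24425894021987915), 0.062394630163908005)
```

View pics/c1.png

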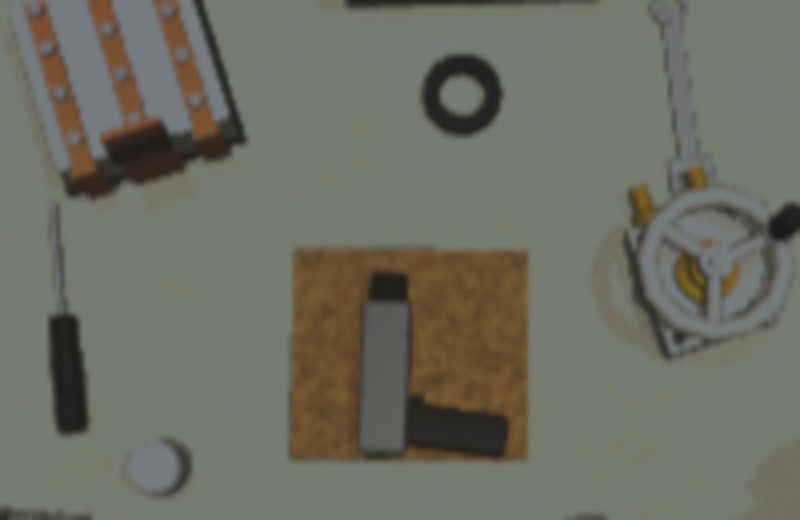

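The crop shows the thermometer at (385,375) with its nose up, the tape band on the tall bar at (140,145), and the aluminium handwheel centred at (715,262) with its handle at (787,220).

```bash
cat >> h.py <<'E'
def plan(pos,yaw_y):
    """print remaining move: az then tool-frame shift; yaw_y = world heading (deg, mod 180) of tool y; tool down"""
    s=sense();R=s["ee_rot"]
    best=None
    for k in(0,180):
        a=np.radians(yaw_y+k);yv=np.array([np.cos(a),np.sin(a),0]);zv=np.array([0,0,-1.]);T=np.stack([np.cross(yv,zv),yv,zv],1)
        rv=cv2.Rodrigues(R.T@T)[0].ravel()
        sh=T.T@(np.array(pos)-s["tcp_pos"])*100
        print("turn",rv.round(3),"rows",round(np.linalg.norm(np.degrees(rv))/7.16,1),"then shift cm",sh.round(2),"j6",s["joints"][5].round(0))
E
python3 - <<'E'
from h import *
p=cv2.imread("pics/top0.png");W=world("top",np.load("pics/top0.npy"));x,y,z=W[...,0],W[...,1],W[...,2]
hsv=cv2.cvtColor(p,cv2.COLOR_BGR2HSV)
near=(x>.36)&(x<.62)&(abs(y)<.12)
m=near&(hsv[...,1]<60)&(z>.03)&(z<.06)
g=m&(hsv[...,2]>70)
for n,q in(("all",m),("grey",g)):
    P=W[q];print(n,len(P),P.mean(0),cv2.minAreaRect(P[:,:2].astype(np.float32)))
q=(z>.065)&(z<.1)&(x>.6)&(x<.85)&(y>.1)&(y<.35)
P=W[q];print("pack",len(P),cv2.minAreaRect(P[:,:2].astype(np.float32)),np.median(P[:,2]))
q=(hsv[...,1]>80)&(hsv[...,0]<25)&(x>.36)&(x<.62)&(abs(y)<.14)&(z<.025);P=W[q];print("mat",cv2.minAreaRect(P[:,:2].astype(np.float32)),np.median(P[:,2]))
print("bench z",np.median(z[(x>.3)&(x<.8)&(abs(y)<.3)]))
plan([.46,.02,.2],90)
E
```

```text
all 712 [0.4662746  0.00501145 0.04437968] ((0.48504477739334106, -0.016679108142852783), (0.11692695319652557, 0.1443447321653366), 86.69697570800781)
grey 414 [0.47516912 0.0238126  0.04483604] ((0.4752366542816162, 0.023878656327724457), (0.03750503063201904, 0.12033301591873169), 85.89198303222656)
pack 1987 ((0.7353507876396179, 0.23557379841804504), (0.16542655229568481, 0.15016205608844757), 16.178203582763672) 0.0778998034149681
mat ((0.499489426612854, 0.0023201853036880493), (0.19729216396808624, 0.17812751233577728), 88.47098541259766) 0.007096622261518936
bench z 0.0029854413870853518
turn [ 0.002 -0.     0.338] rows 2.7 then shift cm [-25.3   60.92   2.16] j6 -15.0
turn [ 1.000e-03  3.000e-03 -2.804e+00] rows 22.4 then shift cm [ 25.3  -60.92   2.16] j6 -15.0
```

```bash
python3 -c "
from h import *
plan([.488,.023,.18],85.9)"
```

```text
turn [ 0.002 -0.001  0.409] rows 3.3 then shift cm [-23.65  63.07   4.16] j6 -15.0
turn [ 1.000e-03  3.000e-03 -2.732e+00] rows 21.9 then shift cm [ 23.65 -63.07   4.16] j6 -15.0
```

Emit:
{"op": "drive_tool", "data": {
  "rows": [
    {"az": 0.102},
    {"az": 0.102},
    {"az": 0.102},
    {"az": 0.103},
    {"tx": -1.2,"ty": 3.2},
    {"tx": -1.2,"ty": 3.2},
    {"tx": -1.2,"ty": 3.2},
    {"tx": -1.2,"ty": 3.2},
    {"tx": -1.2,"ty": 3.2},
    {"tx": -1.2,"ty": 3.2}
  ]
}}

```text
invalid input at $.rows[0]: expected keys tx, ty, tz, ax, ay, az, claw
```

Emit:
{"op": "drive_tool", "data": {
  "rows": [
    {"tx": -1.2,"ty": 3.2},
    {"tx": -1.2,"ty": 3.2},
    {"tx": -1.2,"ty": 3.2},
    {"tx": -1.2,"ty": 3.2},
    {"tx": -1.2,"ty": 3.2},
    {"tx": -1.2,"ty": 3.2,"tz": 0.5},
    {"tx": -1.2,"ty": 3.2,"tz": 0.5},
    {"tx": -1.2,"ty": 3.2,"tz": 1},
    {"tx": -1.2,"ty": 3.2,"tz": 1},
    {"tx": -1.2,"ty": 3.2,"tz": 1}
  ]
}}

```text
invalid input at $.rows[0]: expected keys tx, ty, tz, ax, ay, az, claw
```

```bash
python3 -c "
from h import *
plan([.488,.023,.18],85.9);print(sense()['tcp_pos'],sense()['time_s'])"
```

```text
turn [ 0.002 -0.001  0.409] rows 3.3 then shift cm [-23.65  63.07   4.16] j6 -15.0
turn [ 1.000e-03  3.000e-03 -2.732e+00] rows 21.9 then shift cm [ 23.65 -63.07   4.16] j6 -15.0
[ 0.20698959 -0.58916466  0.22157347] 0.1
```

All keys are needed in each row.

Emit:
{"op": "drive_tool", "data": {
  "rows": [
    {"tx": 0,"ty": 0,"tz": 0,"ax": 0,"ay": 0,"az": 0.102,"claw": 8.7},
    {"tx": 0,"ty": 0,"tz": 0,"ax": 0,"ay": 0,"az": 0.102,"claw": 8.7},
    {"tx": 0,"ty": 0,"tz": 0,"ax": 0,"ay": 0,"az": 0.102,"claw": 8.7},
    {"tx": 0,"ty": 0,"tz": 0,"ax": 0,"ay": 0,"az": 0.103,"claw": 8.7},
    {"tx": -1.2,"ty": 3.2,"tz": 0,"ax": 0,"ay": 0,"az": 0,"claw": 8.7},
    {"tx": -1.2,"ty": 3.2,"tz": 0,"ax": 0,"ay": 0,"az": 0,"claw": 8.7},
    {"tx": -1.2,"ty": 3.2,"tz": 0,"ax": 0,"ay": 0,"az": 0,"claw": 8.7},
    {"tx": -1.2,"ty": 3.2,"tz": 0,"ax": 0,"ay": 0,"az": 0,"claw": 8.7},
    {"tx": -1.2,"ty": 3.2,"tz": 0,"ax": 0,"ay": 0,"az": 0,"claw": 8.7},
    {"tx": -1.2,"ty": 3.2,"tz": 0,"ax": 0,"ay": 0,"az": 0,"claw": 8.7}
  ]
}}

```text
time_s: 0.93
tcp_pos: [0.2927, -0.4016, 0.2221]
ee_rot: [[-0.997, 0.072, -0.001], [0.072, 0.997, 0.001], [0.001, 0.001, -1.0]]
wrist_force: [0.5, 0.2, -0.6]
gripper_width: 1.002
gripper_force: 0.0
```

Emit:
{"op": "drive_tool", "data": {
  "rows": [
    {"tx": -1.2,"ty": 3.2,"tz": 0,"ax": 0,"ay": 0,"az": 0,"claw": 8.7},
    {"tx": -1.2,"ty": 3.2,"tz": 0,"ax": 0,"ay": 0,"az": 0,"claw": 8.7},
    {"tx": -1.2,"ty": 3.2,"tz": 0,"ax": 0,"ay": 0,"az": 0,"claw": 8.7},
    {"tx": -1.2,"ty": 3.2,"tz": 0,"ax": 0,"ay": 0,"az": 0,"claw": 8.7},
    {"tx": -1.2,"ty": 3.2,"tz": 0,"ax": 0,"ay": 0,"az": 0,"claw": 8.7},
    {"tx": -1.2,"ty": 3.2,"tz": 0.5,"ax": 0,"ay": 0,"az": 0,"claw": 8.7},
    {"tx": -1.2,"ty": 3.2,"tz": 0.5,"ax": 0,"ay": 0,"az": 0,"claw": 8.7},
    {"tx": -1.2,"ty": 3.2,"tz": 1,"ax": 0,"ay": 0,"az": 0,"claw": 8.7},
    {"tx": -1.2,"ty": 3.2,"tz": 1,"ax": 0,"ay": 0,"az": 0,"claw": 8.7},
    {"tx": -1.2,"ty": 3.2,"tz": 1,"ax": 0,"ay": 0,"az": 0,"claw": 8.7}
  ]
}}

```text
time_s: 1.77
tcp_pos: [0.4352, -0.0909, 0.1821]
ee_rot: [[-0.997, 0.071, 0.0], [0.071, 0.997, 0.0], [-0.0, 0.0, -1.0]]
wrist_force: [0.2, -0.7, 0.5]
gripper_width: 1.003
gripper_force: 0.0
```

```bash
python3 -c "
from h import *
plan([.488,.023,.18],85.9);print(sense()['tcp_pos'],sense()['time_s'])"
```

```text
turn [0.    0.    0.001] rows 0.0 then shift cm [-4.45 11.74  0.21] j6 -103.0
turn [-0.     0.    -3.141] rows 25.1 then shift cm [  4.45 -11.74   0.21] j6 -103.0
[ 0.43517748 -0.09088076  0.18214267] 1.7667
```

Emit:
{"op": "drive_tool", "data": {
  "rows": [
    {"tx": -1.1,"ty": 2.9,"tz": 0,"ax": 0,"ay": 0,"az": 0,"claw": 8.7},
    {"tx": -1.1,"ty": 2.9,"tz": 0,"ax": 0,"ay": 0,"az": 0,"claw": 8.7},
    {"tx": -1.1,"ty": 2.9,"tz": 0,"ax": 0,"ay": 0,"az": 0,"claw": 8.7},
    {"tx": -1.1,"ty": 2.9,"tz": 0,"ax": 0,"ay": 0,"az": 0,"claw": 8.7},
    {"tx": 0,"ty": 0,"tz": 0,"ax": 0,"ay": 0,"az": 0,"claw": 8.7},
    {"tx": 0,"ty": 0,"tz": 0,"ax": 0,"ay": 0,"az": 0,"claw": 8.7}
  ]
}}

```text
time_s: 2.27
tcp_pos: [0.4873, 0.0212, 0.1819]
ee_rot: [[-0.998, 0.069, -0.001], [0.069, 0.998, -0.0], [0.001, -0.0, -1.0]]
wrist_force: [-0.5, -0.2, 0.3]
gripper_width: 0.998
gripper_force: 0.0
```

```bash
python3 - <<'E'
from h import *
st=sense();p,d=capture("wrist");cv2.imwrite("pics/w1.png",p[:,:,::-1])
W=world("wrist",d,st);x,y,z=W[...,0],W[...,1],W[...,2];hsv=cv2.cvtColor(p,cv2.COLOR_RGB2HSV)
near=(x>.36)&(x<.62)&(abs(y)<.12)&(d>0)
m=near&(z>.03)&(z<.055)
for n,q in(("all",m),("grey",m&(hsv[...,2]>70)&(hsv[...,1]<60))):
    q=cv2.morphologyEx(q.astype(np.uint8),cv2.MORPH_OPEN,np.ones((5,5)))>0
    P=W[q];print(n,len(P),np.median(P[:,2]),cv2.minAreaRect(P[:,:2].astype(np.float32)))
print(st["tcp_pos"],st["joints"]);plan([.488,.023,.18],85.9)
E
```

```text
all 10680 0.04370327762113496 ((0.4819732904434204, -0.018486209213733673), (0.12271542847156525, 0.15157081186771393), 86.36202239990234)
grey 6225 0.0438457779051378 ((0.469965398311615, -0.016423847526311874), (0.11741349846124649, 0.12352471053600311), 87.14716339111328)
[0.48728167 0.02116396 0.18191069] [ 2.16032900e+01  1.07997454e+01 -2.17731208e+01 -1.57232305e-02
 -5.75084235e+01 -1.15539995e+02]
turn [-0.    -0.002  0.001] rows 0.0 then shift cm [-0.11  0.28  0.2 ] j6 -116.0
turn [ 3.00e-03 -1.00e-03 -3.14e+00] rows 25.1 then shift cm [ 0.11 -0.28  0.2 ] j6 -116.0
```

View pics/w1.png

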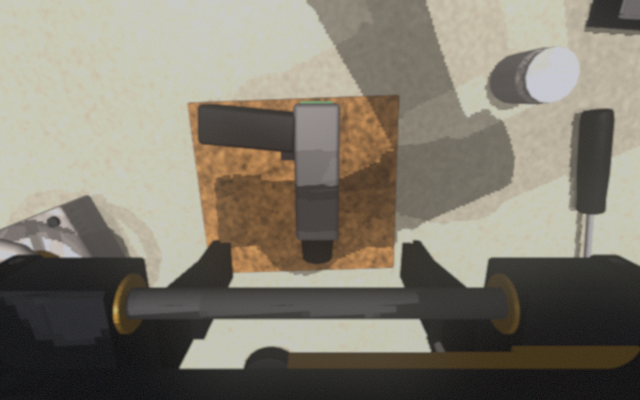

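The wrist view shows the barrel at columns 294-339, rows 103-240, with the nose down to row 262. The grip is at (250,128), and the fingers straddle the barrel.

```bash
python3 - <<'E'
from h import *
st=sense();p,d=capture("wrist")
W=world("wrist",d,st);z=W[...,2]
q=np.zeros(z.shape,np.uint8);q[105:236,290:345]=1
q&=((z>.034)&(z<.055)).astype(np.uint8)
# only rows free of grip: edges row by row
L=[];R=[]
for r in range(165,236):
    c=np.flatnonzero(q[r]);L.append(W[r,c[0],:2]);R.append(W[r,c[-1],:2])
C=(np.array(L)+R)/2;vx,vy,x0,y0=cv2.fitLine(C.astype(np.float32),cv2.DIST_HUBER,0,.01,.01).ravel();a=np.degrees(np.arctan2(vy,vx));a=(a+90)%180-90
wd=np.linalg.norm(np.array(L)-R,axis=1).mean()
q2=np.zeros(z.shape,bool);q2[95:275,305:330]=1;q2&=(z>.025)&(z<.055)
u=np.array([np.cos(np.radians(a)),np.sin(np.radians(a))]);s=W[q2][:,:2]@u
print("yaw",a,"width",wd,"ends",s.min(),s.max(),s.max()-s.min())
mid=np.array([x0,y0]);mid=mid+u*((s.min()+.076)-mid@u)
print("origin",mid,"zmed",np.median(z[q>0]))
plan([*mid,.009],a+90)
E
```

```text
yaw -3.6899033 width 0.0389254942110857 ends 0.40657193857639123 0.558316795977718 0.15174485740132676
origin [0.48504969 0.02287591] zmed 0.04383816325991022
turn [-0.    -0.001 -0.007] rows 0.1 then shift cm [ 0.17  0.31 17.31] j6 -116.0
turn [-2.000e-03  1.000e-03  3.135e+00] rows 25.1 then shift cm [-0.17 -0.31 17.31] j6 -116.0
```

Emit:
{"op": "drive_tool", "data": {
  "rows": [
    {"tx": 0.2,"ty": 0.2,"tz": 2.5,"ax": 0,"ay": 0,"az": 0,"claw": 8.7},
    {"tx": 0,"ty": 0,"tz": 3,"ax": 0,"ay": 0,"az": 0,"claw": 8.7},
    {"tx": 0,"ty": 0,"tz": 3,"ax": 0,"ay": 0,"az": 0,"claw": 8.7},
    {"tx": 0,"ty": 0,"tz": 3,"ax": 0,"ay": 0,"az": 0,"claw": 8.7},
    {"tx": 0,"ty": 0,"tz": 2.5,"ax": 0,"ay": 0,"az": 0,"claw": 8.7},
    {"tx": 0,"ty": 0,"tz": 2,"ax": 0,"ay": 0,"az": 0,"claw": 8.7},
    {"tx": 0,"ty": 0,"tz": 1.1,"ax": 0,"ay": 0,"az": 0,"claw": 8.7},
    {"tx": 0,"ty": 0,"tz": 0,"ax": 0,"ay": 0,"az": 0,"claw": 8.7},
    {"tx": 0,"ty": 0,"tz": 0,"ax": 0,"ay": 0,"az": 0,"claw": 6},
    {"tx": 0,"ty": 0,"tz": 0,"ax": 0,"ay": 0,"az": 0,"claw": 4.5}
  ]
}}

```text
time_s: 3.2
tcp_pos: [0.4859, 0.0217, 0.0125]
ee_rot: [[-0.997, 0.072, 0.002], [0.072, 0.997, 0.0], [-0.001, 0.001, -1.0]]
wrist_force: [0.1, 0.6, -0.3]
gripper_width: 0.919
gripper_force: 0.0
```

Emit:
{"op": "drive_tool", "data": {
  "rows": [
    {"tx": 0,"ty": 0,"tz": 0,"ax": 0,"ay": 0,"az": 0,"claw": 3},
    {"tx": 0,"ty": 0,"tz": 0,"ax": 0,"ay": 0,"az": 0,"claw": 3},
    {"tx": 0,"ty": 0,"tz": 0,"ax": 0,"ay": 0,"az": 0,"claw": 3},
    {"tx": 0,"ty": 0,"tz": 0,"ax": 0,"ay": 0,"az": 0,"claw": 3},
    {"tx": 0,"ty": 0,"tz": 0,"ax": 0,"ay": 0,"az": 0,"claw": 3}
  ]
}}

```text
time_s: 3.62
tcp_pos: [0.4855, 0.0222, 0.0119]
ee_rot: [[-0.997, 0.071, 0.001], [0.071, 0.997, 0.0], [-0.001, 0.0, -1.0]]
wrist_force: [0.5, 0.6, -1.1]
gripper_width: 0.553
gripper_force: 0.0
```

Emit:
{"op": "drive_tool", "data": {
  "rows": [
    {"tx": 0,"ty": 0,"tz": 0,"ax": 0,"ay": 0,"az": 0,"claw": 3},
    {"tx": 0,"ty": 0,"tz": 0,"ax": 0,"ay": 0,"az": 0,"claw": 3},
    {"tx": 0,"ty": 0,"tz": 0,"ax": 0,"ay": 0,"az": 0,"claw": 3},
    {"tx": 0,"ty": 0,"tz": 0,"ax": 0,"ay": 0,"az": 0,"claw": 3},
    {"tx": 0,"ty": 0,"tz": 0,"ax": 0,"ay": 0,"az": 0,"claw": 3},
    {"tx": 0,"ty": 0,"tz": 0,"ax": 0,"ay": 0,"az": 0,"claw": 3}
  ]
}}

```text
time_s: 4.12
tcp_pos: [0.4854, 0.0221, 0.0117]
ee_rot: [[-0.997, 0.071, 0.0], [0.071, 0.997, -0.0], [-0.0, -0.0, -1.0]]
wrist_force: [-0.7, 0.5, 2.8]
gripper_width: 0.46
gripper_force: 30.0
```

```bash
python3 - <<'E'
from h import *
s=sense();print(s["tcp_pos"],s["gripper_width"],s["gripper_force"],np.degrees(np.arctan2(s["ee_rot"][1,1],s["ee_rot"][0,1])))
E
```

```text
[0.48541715 0.02214873 0.01166988] 0.45986302381443445 29.970298307016492 85.93098516471825
```

Emit:
{"op": "drive_tool", "data": {
  "rows": [
    {"tx": 0,"ty": 0,"tz": -0.5,"ax": 0,"ay": 0,"az": 0,"claw": 3},
    {"tx": 0,"ty": 0,"tz": -1,"ax": 0,"ay": 0,"az": 0,"claw": 3},
    {"tx": 0,"ty": 0,"tz": -2,"ax": 0,"ay": 0,"az": 0,"claw": 3},
    {"tx": 0,"ty": 0,"tz": -2,"ax": 0,"ay": 0,"az": 0,"claw": 3},
    {"tx": 0,"ty": 0,"tz": -2,"ax": 0,"ay": 0,"az": 0,"claw": 3},
    {"tx": 0,"ty": 0,"tz": -2,"ax": 0,"ay": 0,"az": -0.07,"claw": 3},
    {"tx": 0,"ty": 0,"tz": -2,"ax": 0,"ay": 0,"az": -0.07,"claw": 3},
    {"tx": 0,"ty": 0,"tz": -2,"ax": 0,"ay": 0,"az": -0.07,"claw": 3},
    {"tx": 0,"ty": 0,"tz": -1,"ax": 0,"ay": 0,"az": -0.07,"claw": 3},
    {"tx": 0,"ty": 0,"tz": 0,"ax": 0,"ay": 0,"az": -0.07,"claw": 3}
  ]
}}

```text
time_s: 4.95
tcp_pos: [0.4865, 0.0225, 0.159]
ee_rot: [[-0.96, -0.279, 0.005], [-0.279, 0.96, 0.002], [-0.005, 0.0, -1.0]]
wrist_force: [0.4, -1.1, -2.2]
gripper_width: 0.452
gripper_force: 30.0
```

```bash
python3 - <<'E'
from h import *
st=sense();print(st["tcp_pos"],st["gripper_width"],st["joints"].round(0))
for n in("top","scene","wrist"):
    st=sense();p,d=capture(n);W=world(n,d,st);x,y,z=W[...,0],W[...,1],W[...,2]
    if n=="wrist":cv2.imwrite("pics/w2.png",p[:,:,::-1])
    b=(d>0)&(x>.6)&(x<.72)&(y>.14)&(y<.28)
    for lo,hi in((.1,.18),(.1,.14),(.16,.18)):
        P=W[b&(z>lo)&(z<hi)]
        if len(P)>8: print(n,lo,len(P),P[:,2].max(),cv2.minAreaRect(P[:,:2].astype(np.float32)))
    P=W[(d>0)&(z>.065)&(z<.095)&(x>.6)&(x<.85)&(y>.1)&(y<.35)]
    if len(P)>50: print("pack",cv2.minAreaRect(P[:,:2].astype(np.float32)))
E
```

```text
[0.48645105 0.02246632 0.15896069] 0.4519759928182247 [ 22.  12. -24.   0. -54. -96.]
top 0.1 136 0.17586701318963813 ((0.658786416053772, 0.21307586133480072), (0.011690828017890453, 0.04925249144434929), 16.7230167388916)
top 0.1 57 0.13993150209845204 ((0.6557164788246155, 0.21206794679164886), (0.0062310341745615005, 0.04929120093584061), 18.393613815307617)
top 0.16 43 0.17586701318963813 ((0.660389244556427, 0.21284398436546326), (0.008750180713832378, 0.043839216232299805), 16.797090530395508)
pack ((0.7348424196243286, 0.23550967872142792), (0.16483381390571594, 0.1498481184244156), 16.350921630859375)
scene 0.1 144 0.17121883722145625 ((0.6596723198890686, 0.2081255316734314), (0.01212011557072401, 0.04885954037308693), 16.828542709350586)
scene 0.1 74 0.13998368445475984 ((0.6596723198890686, 0.2081255316734314), (0.01212011557072401, 0.04885954037308693), 16.828542709350586)
scene 0.16 37 0.17121883722145625 ((0.6590215563774109, 0.20955558121204376), (0.0058423117734491825, 0.04426072537899017), 16.239177703857422)
pack ((0.7341567277908325, 0.2332439124584198), (0.1629679948091507, 0.15424825251102448), 16.068418502807617)
```

Emit:
{"op": "drive_tool", "data": {
  "rows": [
    {"tx": -0.37,"ty": 1.32,"tz": 0,"ax": 0,"ay": 0,"az": 0,"claw": 3},
    {"tx": -0.37,"ty": 1.32,"tz": 0,"ax": 0,"ay": 0,"az": 0,"claw": 3},
    {"tx": -0.37,"ty": 1.32,"tz": 0,"ax": 0,"ay": 0,"az": 0,"claw": 3},
    {"tx": -0.37,"ty": 1.32,"tz": 0,"ax": 0,"ay": 0,"az": 0,"claw": 3},
    {"tx": -0.37,"ty": 1.32,"tz": 0,"ax": 0,"ay": 0,"az": 0,"claw": 3},
    {"tx": -0.37,"ty": 1.32,"tz": 0,"ax": 0,"ay": 0,"az": 0,"claw": 3},
    {"tx": -0.37,"ty": 1.32,"tz": 0,"ax": 0,"ay": 0,"az": 0,"claw": 3},
    {"tx": -0.37,"ty": 1.32,"tz": 0,"ax": 0,"ay": 0,"az": 0,"claw": 3},
    {"tx": -0.37,"ty": 1.32,"tz": 0,"ax": 0,"ay": 0,"az": 0,"claw": 3},
    {"tx": -0.37,"ty": 1.32,"tz": 0,"ax": 0,"ay": 0,"az": 0,"claw": 3}
  ]
}}

```text
time_s: 5.93
tcp_pos: [0.4844, 0.1603, 0.1562]
ee_rot: [[-0.962, -0.275, -0.001], [-0.275, 0.962, -0.0], [0.001, -0.0, -1.0]]
wrist_force: [0.0, 0.2, -2.5]
gripper_width: 0.458
gripper_force: 30.0
```

```bash
python3 - <<'E'
from h import *
st=sense();print(st["tcp_pos"],st["gripper_width"],st["joints"].round(0))
p,d=capture("wrist");cv2.imwrite("pics/w3.png",p[:,:,::-1]);W=world("wrist",d,st)
x,y,z=W[...,0],W[...,1],W[...,2]
b=(d>0)&(x>.6)&(x<.72)&(y>.14)&(y<.28)
print(b.sum())
P=W[b&(z>.1)];print(len(P))
if len(P)>8:print(P.mean(0),cv2.minAreaRect(P[:,:2].astype(np.float32)))
plan([.4855,.1596,.1067],106.5)
E
```

```text
[0.48442081 0.16026223 0.15623968] 0.45809317030966007 [  37.   14.  -21.   -0.  -55. -111.]
734
0
turn [ 0.001  0.001 -0.008] rows 0.1 then shift cm [ 0.05 -0.28  4.97] j6 -111.0
turn [ 2.000e-03 -1.000e-03  3.134e+00] rows 25.1 then shift cm [-0.05  0.28  4.97] j6 -111.0
```

View pics/w3.png

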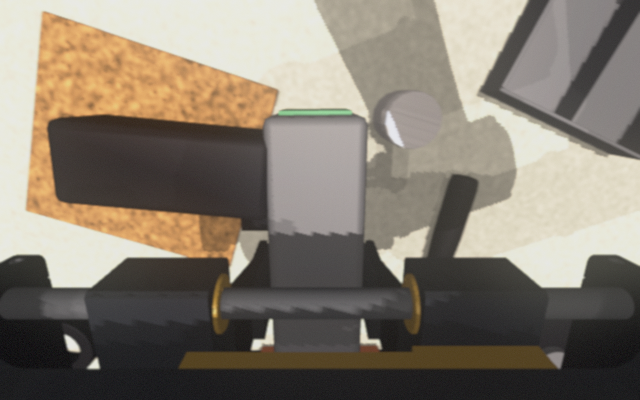

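The wrist view shows the barrel square in the fingers at columns 267-366. The bar is hidden behind the gripper, so I'll check the aim with the fixed cameras.

Emit:
{"op": "drive_tool", "data": {
  "rows": [
    {"tx": 0,"ty": -0.2,"tz": 1,"ax": 0,"ay": 0,"az": -0.005,"claw": 3},
    {"tx": 0,"ty": 0,"tz": 1.5,"ax": 0,"ay": 0,"az": 0,"claw": 3},
    {"tx": 0,"ty": 0,"tz": 1.5,"ax": 0,"ay": 0,"az": 0,"claw": 3},
    {"tx": 0,"ty": 0,"tz": 1,"ax": 0,"ay": 0,"az": 0,"claw": 3},
    {"tx": 0,"ty": 0,"tz": 0,"ax": 0,"ay": 0,"az": 0,"claw": 3},
    {"tx": 0,"ty": 0,"tz": 0,"ax": 0,"ay": 0,"az": 0,"claw": 3}
  ]
}}

```text
time_s: 6.48
tcp_pos: [0.485, 0.1568, 0.1059]
ee_rot: [[-0.96, -0.28, -0.001], [-0.28, 0.96, -0.001], [0.002, -0.001, -1.0]]
wrist_force: [-0.1, 0.7, -1.9]
gripper_width: 0.459
gripper_force: 30.0
```

```bash
python3 - <<'E'
from h import *
ims=[]
for n in("top","scene"):
    st=sense();p,d=capture(n);W=world(n,d,st);x,y,z=W[...,0],W[...,1],W[...,2]
    c=camera_params(n)
    def pr(X):
        q=c["intrinsics"]@(c["R"]@np.array(X)+c["t"]);return q[:2]/q[2]
    u=np.array([np.cos(np.radians(16.5)),np.sin(np.radians(16.5))]);v=np.array([-u[1],u[0]])
    rel=W[...,:2]-np.array([.659,.211]);s=rel@u;t=rel@v
    m=(d>0)&(abs(t)<.03)&(z>.08)&(z<.145)&(s<-.09)&(s>-.17)
    for lo,hi in((-.125,-.09),(-.145,-.128)):
        k=m&(s>lo)&(s<hi)
        if k.any(): print(n,"thermo",lo,k.sum(),"t",t[k].min(),t[k].max(),"z",z[k].min(),z[k].max(),"smax",s[k].max())
    k=(d>0)&(abs(s)<.02)&(z>.1)&(z<.18)&(abs(t)<.04)
    print(n,"bar t",t[k].min(),t[k].max(),"s",s[k].min(),s[k].max())
    q=pr([.6,.2,.1]).astype(int);a=p[q[1]-60:q[1]+60,q[0]-80:q[0]+80,::-1];ims.append(cv2.resize(a,(600,450)[:2] and (400,300),interpolation=cv2.INTER_CUBIC))
cv2.imwrite("pics/aim.png",np.hstack(ims))
print(st["tcp_pos"],st["gripper_width"],np.degrees(np.arctan2(st["ee_rot"][1,1],st["ee_rot"][0,1])),st["ee_rot"][2])
plan([.4855,.1596,.1067],106.5)
E
```

```text
top bar t -0.022440800560053403 0.026663214973430563 s -0.005872774696073164 0.005468146381168323
scene thermo -0.125 104 t -0.02198392736059763 0.010378898023656054 z 0.10741398994124043 0.1377298707643202 smax -0.10298199538978987
scene thermo -0.145 122 t -0.027151407227271315 0.01519338759243343 z 0.10342741663612964 0.14289836711168902 smax -0.12814903503333813
scene bar t -0.027028635117950273 0.02706362791902646 s -0.006252978715287266 0.005789572636953096
[0.48553818 0.15717245 0.10670875] 0.4594767178097426 106.25811274221006 [-2.76020871e-04 -2.76563882e-04 -9.99999924e-01]
turn [ 0.     0.001 -0.004] rows 0.0 then shift cm [-0.03  0.22  0.05] j6 -110.0
turn [ 2.000e-03 -0.000e+00  3.137e+00] rows 25.1 then shift cm [ 0.03 -0.22  0.05] j6 -110.0
```

View pics/aim.png

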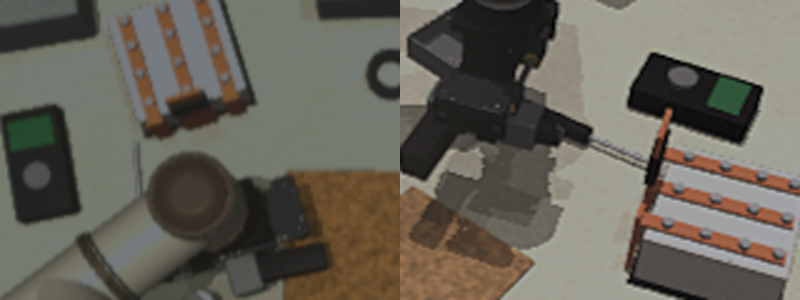

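The scene view shows the nose at (585,137) pointing along the bar's normal at the tape, (655,165). It is level, about 9.7 cm away, and about 3 mm low in y. I'll correct that, then hold.

Emit:
{"op": "drive_tool", "data": {
  "rows": [
    {"tx": 0,"ty": 0.15,"tz": 0,"ax": 0,"ay": 0,"az": -0.004,"claw": 3},
    {"tx": 0,"ty": 0.15,"tz": 0,"ax": 0,"ay": 0,"az": 0,"claw": 3},
    {"tx": 0,"ty": 0,"tz": 0,"ax": 0,"ay": 0,"az": 0,"claw": 3},
    {"tx": 0,"ty": 0,"tz": 0,"ax": 0,"ay": 0,"az": 0,"claw": 3},
    {"tx": 0,"ty": 0,"tz": 0,"ax": 0,"ay": 0,"az": 0,"claw": 3},
    {"tx": 0,"ty": 0,"tz": 0,"ax": 0,"ay": 0,"az": 0,"claw": 3},
    {"tx": 0,"ty": 0,"tz": 0,"ax": 0,"ay": 0,"az": 0,"claw": 3},
    {"tx": 0,"ty": 0,"tz": 0,"ax": 0,"ay": 0,"az": 0,"claw": 3},
    {"tx": 0,"ty": 0,"tz": 0,"ax": 0,"ay": 0,"az": 0,"claw": 3},
    {"tx": 0,"ty": 0,"tz": 0,"ax": 0,"ay": 0,"az": 0,"claw": 3}
  ]
}}

```text
time_s: 7.42
tcp_pos: [0.4843, 0.1601, 0.1065]
ee_rot: [[-0.959, -0.284, -0.0], [-0.284, 0.959, -0.0], [0.0, -0.0, -1.0]]
wrist_force: [0.0, -0.4, -2.9]
gripper_width: 0.458
gripper_force: 30.0
```

Emit:
{"op": "drive_tool", "data": {
  "rows": [
    {"tx": 0,"ty": 0,"tz": 0,"ax": 0,"ay": 0,"az": 0,"claw": 3},
    {"tx": 0,"ty": 0,"tz": 0,"ax": 0,"ay": 0,"az": 0,"claw": 3},
    {"tx": 0,"ty": 0,"tz": 0,"ax": 0,"ay": 0,"az": 0,"claw": 3},
    {"tx": 0,"ty": 0,"tz": 0,"ax": 0,"ay": 0,"az": 0,"claw": 3},
    {"tx": 0,"ty": 0,"tz": 0,"ax": 0,"ay": 0,"az": 0,"claw": 3},
    {"tx": 0,"ty": 0,"tz": 0,"ax": 0,"ay": 0,"az": 0,"claw": 3},
    {"tx": 0,"ty": 0,"tz": 0,"ax": 0,"ay": 0,"az": 0,"claw": 3},
    {"tx": 0,"ty": 0,"tz": 0,"ax": 0,"ay": 0,"az": 0,"claw": 3},
    {"tx": 0,"ty": 0,"tz": 0,"ax": 0,"ay": 0,"az": 0,"claw": 3},
    {"tx": 0,"ty": 0,"tz": 0,"ax": 0,"ay": 0,"az": 0,"claw": 3}
  ]
}}

```text
time_s: 8.25
tcp_pos: [0.4843, 0.1601, 0.1065]
ee_rot: [[-0.959, -0.284, -0.0], [-0.284, 0.959, 0.0], [-0.0, 0.0, -1.0]]
wrist_force: [-0.0, 0.1, -2.2]
gripper_width: 0.456
gripper_force: 30.0
```

Emit:
{"op": "drive_tool", "data": {
  "rows": [
    {"tx": 0,"ty": 0,"tz": 0,"ax": 0,"ay": 0,"az": 0,"claw": 3},
    {"tx": 0,"ty": 0,"tz": 0,"ax": 0,"ay": 0,"az": 0,"claw": 3},
    {"tx": 0,"ty": 0,"tz": 0,"ax": 0,"ay": 0,"az": 0,"claw": 3},
    {"tx": 0,"ty": 0,"tz": 0,"ax": 0,"ay": 0,"az": 0,"claw": 3},
    {"tx": 0,"ty": 0,"tz": 0,"ax": 0,"ay": 0,"az": 0,"claw": 3},
    {"tx": 0,"ty": 0,"tz": 0,"ax": 0,"ay": 0,"az": 0,"claw": 3},
    {"tx": 0,"ty": 0,"tz": 0,"ax": 0,"ay": 0,"az": 0,"claw": 3},
    {"tx": 0,"ty": 0,"tz": 0,"ax": 0,"ay": 0,"az": 0,"claw": 3},
    {"tx": 0,"ty": 0,"tz": 0,"ax": 0,"ay": 0,"az": 0,"claw": 3},
    {"tx": 0,"ty": 0,"tz": 0,"ax": 0,"ay": 0,"az": 0,"claw": 3}
  ]
}}

```text
time_s: 9.08
tcp_pos: [0.4843, 0.1601, 0.1065]
ee_rot: [[-0.959, -0.284, -0.0], [-0.284, 0.959, -0.0], [0.0, -0.0, -1.0]]
wrist_force: [0.1, 0.1, -2.5]
gripper_width: 0.462
gripper_force: 30.0
```

```bash
python3 - <<'E'
from h import *
n="scene"
u=np.array([np.cos(np.radians(16.5)),np.sin(np.radians(16.5))]);v=np.array([-u[1],u[0]])
st=sense();p,d=capture(n);W=world(n,d,st);z=W[...,2]
rel=W[...,:2]-np.array([.659,.211]);s=rel@u;t=rel@v
m=(d>0)&(abs(t)<.03)&(z>.08)&(z<.145)
for lo,hi in((-.125,-.09),(-.145,-.128)):
    k=m&(s>lo)&(s<hi); print("thermo t",t[k].min(),t[k].max(),"z",z[k].min(),z[k].max(),"smax",s[k].max())
k=(d>0)&(abs(s)<.02)&(z>.1)&(z<.18)&(abs(t)<.04); print("bar t",t[k].min(),t[k].max())
print(st["tcp_pos"],st["time_s"])
plan([.4855,.1596,.1067],106.5)
print("home");plan([.4854,.0221,.16],85.93)
E
```

```text
thermo t -0.018932993880971968 0.013951151296380616 z 0.10775718490974649 0.13791804167787877 smax -0.10370172681553348
thermo t -0.02290699908098693 0.01988224003602718 z 0.10204268827492337 0.14050351645713163 smax -0.12802383114377788
bar t -0.027063454738391817 0.026168564560548786
[0.48430392 0.16013983 0.10654976] 9.0833
turn [-0. -0. -0.] rows 0.0 then shift cm [-0.1  -0.08 -0.01] j6 -110.0
turn [-0.     0.     3.141] rows 25.1 then shift cm [ 0.1   0.08 -0.01] j6 -110.0
home
turn [-0.    -0.     0.359] rows 2.9 then shift cm [ -1.09 -13.76  -5.34] j6 -110.0
turn [ 0.    -0.    -2.783] rows 22.3 then shift cm [ 1.09 13.76 -5.34] j6 -110.0
```

Centred within about 1 mm. I'll hold a little longer, then return.

Emit:
{"op": "drive_tool", "data": {
  "rows": [
    {"tx": 0,"ty": 0,"tz": 0,"ax": 0,"ay": 0,"az": 0,"claw": 3},
    {"tx": 0,"ty": 0,"tz": 0,"ax": 0,"ay": 0,"az": 0,"claw": 3},
    {"tx": 0,"ty": 0,"tz": 0,"ax": 0,"ay": 0,"az": 0,"claw": 3},
    {"tx": 0,"ty": 0,"tz": 0,"ax": 0,"ay": 0,"az": 0,"claw": 3},
    {"tx": 0,"ty": 0,"tz": 0,"ax": 0,"ay": 0,"az": 0,"claw": 3},
    {"tx": 0,"ty": 0,"tz": 0,"ax": 0,"ay": 0,"az": 0,"claw": 3},
    {"tx": 0,"ty": 0,"tz": 0,"ax": 0,"ay": 0,"az": 0,"claw": 3},
    {"tx": 0,"ty": 0,"tz": -1,"ax": 0,"ay": 0,"az": 0,"claw": 3},
    {"tx": 0,"ty": 0,"tz": -2,"ax": 0,"ay": 0,"az": 0,"claw": 3},
    {"tx": 0,"ty": 0,"tz": -1,"ax": 0,"ay": 0,"az": 0,"claw": 3}
  ]
}}

```text
time_s: 9.97
tcp_pos: [0.4854, 0.1606, 0.1489]
ee_rot: [[-0.959, -0.284, 0.003], [-0.284, 0.959, 0.001], [-0.003, 0.0, -1.0]]
wrist_force: [0.9, 0.2, -2.6]
gripper_width: 0.458
gripper_force: 30.0
```

Emit:
{"op": "drive_tool", "data": {
  "rows": [
    {"tx": 0,"ty": 0,"tz": 0,"ax": 0,"ay": 0,"az": 0.072,"claw": 3},
    {"tx": 0,"ty": 0,"tz": 0,"ax": 0,"ay": 0,"az": 0.072,"claw": 3},
    {"tx": 0,"ty": 0,"tz": 0,"ax": 0,"ay": 0,"az": 0.072,"claw": 3},
    {"tx": 0,"ty": 0,"tz": 0,"ax": 0,"ay": 0,"az": 0.072,"claw": 3},
    {"tx": 0,"ty": 0,"tz": 0,"ax": 0,"ay": 0,"az": 0.071,"claw": 3},
    {"tx": -0.2,"ty": -2.7,"tz": 0,"ax": 0,"ay": 0,"az": 0,"claw": 3},
    {"tx": -0.2,"ty": -2.7,"tz": 0,"ax": 0,"ay": 0,"az": 0,"claw": 3},
    {"tx": -0.2,"ty": -2.7,"tz": 0,"ax": 0,"ay": 0,"az": 0,"claw": 3},
    {"tx": -0.2,"ty": -2.7,"tz": 0,"ax": 0,"ay": 0,"az": 0,"claw": 3},
    {"tx": -0.2,"ty": -2.7,"tz": 0,"ax": 0,"ay": 0,"az": 0,"claw": 3}
  ]
}}

```text
time_s: 10.8
tcp_pos: [0.4848, 0.0238, 0.1473]
ee_rot: [[-0.998, 0.071, 0.001], [0.071, 0.998, 0.0], [-0.001, 0.001, -1.0]]
wrist_force: [0.8, -0.0, -2.3]
gripper_width: 0.455
gripper_force: 30.0
```

```bash
python3 -c "
from h import *
plan([.4854,.0221,.0125],85.93)"
```

```text
turn [0.001 0.001 0.   ] rows 0.0 then shift cm [-0.07 -0.16 13.48] j6 -116.0
turn [-2.000e-03  1.000e-03 -3.141e+00] rows 25.1 then shift cm [ 0.07  0.16 13.48] j6 -116.0
```

Emit:
{"op": "drive_tool", "data": {
  "rows": [
    {"tx": 0,"ty": -0.1,"tz": 2,"ax": 0,"ay": 0,"az": 0,"claw": 3},
    {"tx": 0,"ty": 0,"tz": 2.5,"ax": 0,"ay": 0,"az": 0,"claw": 3},
    {"tx": 0,"ty": 0,"tz": 2.5,"ax": 0,"ay": 0,"az": 0,"claw": 3},
    {"tx": 0,"ty": 0,"tz": 2.5,"ax": 0,"ay": 0,"az": 0,"claw": 3},
    {"tx": 0,"ty": 0,"tz": 1.5,"ax": 0,"ay": 0,"az": 0,"claw": 3},
    {"tx": 0,"ty": 0,"tz": 1,"ax": 0,"ay": 0,"az": 0,"claw": 3},
    {"tx": 0,"ty": 0,"tz": 0.8,"ax": 0,"ay": 0,"az": 0,"claw": 3},
    {"tx": 0,"ty": 0,"tz": 0.3,"ax": 0,"ay": 0,"az": 0,"claw": 3},
    {"tx": 0,"ty": 0,"tz": 0.2,"ax": 0,"ay": 0,"az": 0,"claw": 3},
    {"tx": 0,"ty": 0,"tz": 0,"ax": 0,"ay": 0,"az": 0,"claw": 3}
  ]
}}

```text
time_s: 11.63
tcp_pos: [0.4851, 0.024, 0.0139]
ee_rot: [[-0.997, 0.071, 0.001], [0.071, 0.997, 0.0], [-0.001, 0.0, -1.0]]
wrist_force: [0.1, 0.1, -2.6]
gripper_width: 0.454
gripper_force: 30.0
```

Emit:
{"op": "drive_tool", "data": {
  "rows": [
    {"tx": 0,"ty": 0,"tz": 0.1,"ax": 0,"ay": 0,"az": 0,"claw": 3},
    {"tx": 0,"ty": 0,"tz": 0.1,"ax": 0,"ay": 0,"az": 0,"claw": 3},
    {"tx": 0,"ty": 0,"tz": 0,"ax": 0,"ay": 0,"az": 0,"claw": 3}
  ]
}}

```text
time_s: 11.88
tcp_pos: [0.4849, 0.0239, 0.012]
ee_rot: [[-0.997, 0.071, 0.001], [0.071, 0.997, 0.0], [-0.001, 0.0, -1.0]]
wrist_force: [-0.8, 0.9, -3.1]
gripper_width: 0.456
gripper_force: 30.0
```

Emit:
{"op": "drive_tool", "data": {
  "rows": [
    {"tx": 0,"ty": 0,"tz": 0.03,"ax": 0,"ay": 0,"az": 0,"claw": 4.5},
    {"tx": 0,"ty": 0,"tz": 0,"ax": 0,"ay": 0,"az": 0,"claw": 6},
    {"tx": 0,"ty": 0,"tz": 0,"ax": 0,"ay": 0,"az": 0,"claw": 7},
    {"tx": 0,"ty": 0,"tz": 0,"ax": 0,"ay": 0,"az": 0,"claw": 8},
    {"tx": 0,"ty": 0,"tz": 0,"ax": 0,"ay": 0,"az": 0,"claw": 8},
    {"tx": 0,"ty": 0,"tz": 0,"ax": 0,"ay": 0,"az": 0,"claw": 8},
    {"tx": 0,"ty": 0,"tz": 0,"ax": 0,"ay": 0,"az": 0,"claw": 8},
    {"tx": 0,"ty": 0,"tz": 0,"ax": 0,"ay": 0,"az": 0,"claw": 8}
  ]
}}

```text
time_s: 12.55
tcp_pos: [0.4846, 0.0238, 0.0113]
ee_rot: [[-0.997, 0.071, 0.0], [0.071, 0.997, 0.0], [-0.0, 0.0, -1.0]]
wrist_force: [0.6, -0.1, 0.6]
gripper_width: 0.898
gripper_force: 0.0
```

Emit:
{"op": "drive_tool", "data": {
  "rows": [
    {"tx": 0,"ty": 0,"tz": -1,"ax": 0,"ay": 0,"az": 0,"claw": 8},
    {"tx": 0,"ty": 0,"tz": -2,"ax": 0,"ay": 0,"az": 0,"claw": 8},
    {"tx": 0,"ty": 0,"tz": -3,"ax": 0,"ay": 0,"az": 0,"claw": 8},
    {"tx": 0,"ty": 0,"tz": -3,"ax": 0,"ay": 0,"az": 0,"claw": 8},
    {"tx": 0,"ty": 0,"tz": -3,"ax": 0,"ay": 0,"az": 0,"claw": 8},
    {"tx": 0,"ty": 0,"tz": -3,"ax": 0,"ay": 0,"az": 0,"claw": 8},
    {"tx": 0,"ty": 0,"tz": -3,"ax": 0,"ay": 0,"az": 0,"claw": 8},
    {"tx": 0,"ty": 0,"tz": -2,"ax": 0,"ay": 0,"az": 0,"claw": 8}
  ]
}}

```text
time_s: 13.22
tcp_pos: [0.4854, 0.0239, 0.2145]
ee_rot: [[-0.997, 0.071, 0.004], [0.071, 0.997, 0.001], [-0.004, 0.001, -1.0]]
wrist_force: [0.2, 0.5, -0.5]
gripper_width: 0.918
gripper_force: 0.0
```

```bash
python3 - <<'E'
from h import *
st=sense();p,d=capture("wrist")
W=world("wrist",d,st);x,y,z=W[...,0],W[...,1],W[...,2]
q=(d>0)&(x>.36)&(x<.62)&(abs(y)<.12)&(z>.03)&(z<.06)
q=cv2.morphologyEx(q.astype(np.uint8),cv2.MORPH_OPEN,np.ones((5,5)))>0
P=W[q];print("thermo",len(P),np.median(P[:,2]),cv2.minAreaRect(P[:,:2].astype(np.float32)),st["gripper_width"])
plan([.578,-.294,.21],90);plan([.578,-.294,.21],64)
E
```

```text
thermo 8819 0.043733715771007625 ((0.4819831848144531, -0.016829892992973328), (0.12294598668813705, 0.1516861915588379), 86.92096710205078) 0.9176310774530203
turn [ 0.002  0.011 -0.07 ] rows 0.6 then shift cm [ -9.05 -31.82   0.78] j6 -116.0
turn [ 0.016 -0.004  3.072] rows 24.6 then shift cm [ 9.05 31.82  0.78] j6 -116.0
turn [0.005 0.01  0.384] rows 3.1 then shift cm [-22.08 -24.63   0.78] j6 -116.0
turn [-0.014  0.007 -2.758] rows 22.1 then shift cm [22.08 24.63  0.78] j6 -116.0
```

Emit:
{"op": "drive_tool", "data": {
  "rows": [
    {"tx": -1.15,"ty": -3.1,"tz": 0,"ax": 0,"ay": 0,"az": 0,"claw": 6},
    {"tx": -1.15,"ty": -3.1,"tz": 0,"ax": 0,"ay": 0,"az": 0,"claw": 6},
    {"tx": -1.15,"ty": -3.1,"tz": 0,"ax": 0,"ay": 0,"az": 0,"claw": 6},
    {"tx": -1.15,"ty": -3.1,"tz": 0,"ax": 0,"ay": 0,"az": 0,"claw": 6},
    {"tx": -1.15,"ty": -3.1,"tz": 0,"ax": 0,"ay": 0,"az": 0,"claw": 6},
    {"tx": -1.15,"ty": -3.1,"tz": 0,"ax": 0,"ay": 0,"az": 0,"claw": 6},
    {"tx": -1.15,"ty": -3.1,"tz": 0,"ax": 0,"ay": 0,"az": 0,"claw": 6},
    {"tx": -1.15,"ty": -3.1,"tz": 0,"ax": 0,"ay": 0,"az": 0,"claw": 6},
    {"tx": -1.15,"ty": -3.1,"tz": 0,"ax": 0,"ay": 0,"az": 0,"claw": 6},
    {"tx": -1.15,"ty": -3.1,"tz": 0,"ax": 0,"ay": 0,"az": 0,"claw": 6}
  ]
}}

```text
time_s: 14.1
tcp_pos: [0.5772, -0.2952, 0.2106]
ee_rot: [[-0.997, 0.071, -0.001], [0.071, 0.997, 0.0], [0.001, 0.0, -1.0]]
wrist_force: [0.4, 0.0, -0.0]
gripper_width: 0.691
gripper_force: 0.0
```

Emit:
{"op": "drive_tool", "data": {
  "rows": [
    {"tx": 0,"ty": 0,"tz": 0,"ax": 0,"ay": 0,"az": 0,"claw": 6},
    {"tx": 0,"ty": 0,"tz": 0,"ax": 0,"ay": 0,"az": 0,"claw": 6},
    {"tx": 0,"ty": 0,"tz": 0,"ax": 0,"ay": 0,"az": 0,"claw": 6}
  ]
}}

```text
time_s: 14.35
tcp_pos: [0.5768, -0.2934, 0.2104]
ee_rot: [[-0.997, 0.072, -0.001], [0.072, 0.997, 0.001], [0.001, 0.001, -1.0]]
wrist_force: [0.4, -0.1, 0.2]
gripper_width: 0.691
gripper_force: 0.0
```

```bash
python3 - <<'E'
from h import *
st=sense();p,d=capture("wrist");cv2.imwrite("pics/w5.png",p[:,:,::-1])
W=world("wrist",d,st);x,y,z=W[...,0],W[...,1],W[...,2]
b=(d>0)&(x>.45)&(x<.65)&(y>-.36)&(y<-.15)
h=b&(z>.13)&(z<.175);h=cv2.morphologyEx(h.astype(np.uint8),cv2.MORPH_OPEN,np.ones((5,5)))
nn,l,s,c=cv2.connectedComponentsWithStats(h);print(s,c)
for i in range(1,nn):
    P=W[(l==i)];print("handle",len(P),P.mean(0),P.min(0),P.max(0),cv2.minEnclosingCircle(P[:,:2].astype(np.float32)))
w=b&(z>.1)&(z<.116);P=W[w].astype(np.float32)
H=cv2.convexHull(P[:,:2]);print("wheel",len(P),cv2.minEnclosingCircle(P[:,:2]),cv2.fitEllipse(H))
print(st["tcp_pos"]);plan([.578,-.294,.12],86)
E
```

```text
[[     0      0    640    400 254867]
 [   299    196     33     43   1133]] [[319.51890202 199.41772375]
 [315.24801412 218.00794351]]
handle 1133 [ 0.57074697 -0.29306759  0.15917365] [ 0.56285788 -0.30431364  0.13008298] [ 0.58423637 -0.28262439  0.16705041] ((0.5739796757698059, -0.29334017634391785), 0.011242191307246685)Traceback (most recent call last):
  File "<stdin>", line 10, in <module>
cv2.error: OpenCV(4.12.0) /io/opencv/modules/imgproc/src/convhull.cpp:143: error: (-215:Assertion failed) total >= 0 && (depth == CV_32F || depth == CV_32S) in function 'convexHull'
```

View pics/w5.png

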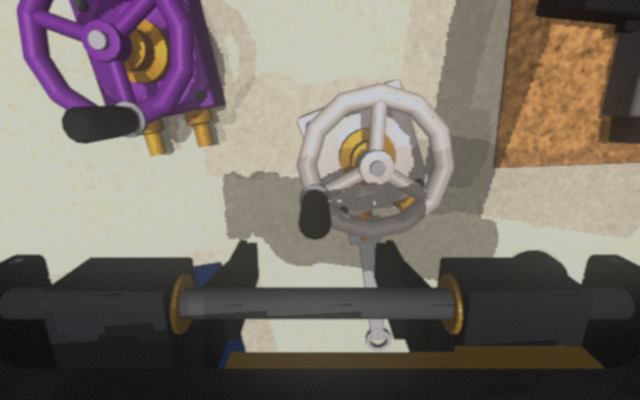

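The wrist view shows the aluminium wheel with its hub at (376,168) and its handle at (315,213); the purple valve is at the upper left.

```bash
python3 - <<'E'
from h import *
from scipy.optimize import least_squares
def fitc(P,r):
    return least_squares(lambda q:np.hypot(P[:,0]-q[0],P[:,1]-q[1])-r,[.555,-.245],loss="soft_l1",f_scale=.002).x
for n in("wrist","scene","top"):
    st=sense();p,d=capture(n)
    W=world(n,d,st);x,y,z=W[...,0],W[...,1],W[...,2]
    b=(d>0)&(np.hypot(x-.5545,y+.245)<.075)
    w=b&(z>.1)&(z<.118);P=W[w]
    if n=="wrist":print(len(P))
    r=np.hypot(*(P[:,:2]-[.5545,-.245]).T);P=P[r>.042]
    c=fitc(P,.0555);hp=W[b&(z>.158)&(z<.175)]
    print(n,len(P),"wheel",c,"zmed",np.median(P[:,2]) if len(P) else 0,"handle top",len(hp),cv2.minEnclosingCircle(hp[:,:2].astype(np.float32)) if len(hp)>3 else 0)
plan([.577,-.293,.12],86)
E
```

```text
10469
wrist 7988 wheel [ 0.55072508 -0.24469671] zmed 0.10493334961466796 handle top 836 ((0.5739665627479553, -0.2934316098690033), 0.011020533740520477)
scene 691 wheel [ 0.55598446 -0.24790582] zmed 0.10462424028044913 handle top 86 ((0.5770460367202759, -0.29523637890815735), 0.011168664321303368)
top 217 wheel [ 0.55625298 -0.24099653] zmed 0.10593837076653682 handle top 17 ((0.5785194635391235, -0.2927440106868744), 0.010789485648274422)
turn [0. 0. 0.] rows 0.0 then shift cm [ 0.02 -0.05  9.17] j6 -81.0
turn [-1.000e-03  0.000e+00 -3.141e+00] rows 25.1 then shift cm [-0.02  0.05  9.17] j6 -81.0
```

Emit:
{"op": "drive_tool", "data": {
  "rows": [
    {"tx": 0.1,"ty": 0,"tz": 2.5,"ax": 0,"ay": 0,"az": 0,"claw": 6},
    {"tx": 0,"ty": 0,"tz": 2.5,"ax": 0,"ay": 0,"az": 0,"claw": 6},
    {"tx": 0,"ty": 0,"tz": 2.5,"ax": 0,"ay": 0,"az": 0,"claw": 6},
    {"tx": 0,"ty": 0,"tz": 1.5,"ax": 0,"ay": 0,"az": 0,"claw": 6},
    {"tx": 0,"ty": 0,"tz": 0,"ax": 0,"ay": 0,"az": 0,"claw": 6},
    {"tx": 0,"ty": 0,"tz": 0,"ax": 0,"ay": 0,"az": 0,"claw": 4},
    {"tx": 0,"ty": 0,"tz": 0,"ax": 0,"ay": 0,"az": 0,"claw": 2},
    {"tx": 0,"ty": 0,"tz": 0,"ax": 0,"ay": 0,"az": 0,"claw": 1.5},
    {"tx": 0,"ty": 0,"tz": 0,"ax": 0,"ay": 0,"az": 0,"claw": 1.5},
    {"tx": 0,"ty": 0,"tz": 0,"ax": 0,"ay": 0,"az": 0,"claw": 1.5}
  ]
}}

```text
time_s: 15.38
tcp_pos: [0.5768, -0.2937, 0.1225]
ee_rot: [[-0.997, 0.071, 0.002], [0.071, 0.997, -0.001], [-0.002, -0.0, -1.0]]
wrist_force: [-0.5, -0.5, -0.6]
gripper_width: 0.393
gripper_force: 0.0
```

Emit:
{"op": "drive_tool", "data": {
  "rows": [
    {"tx": 0,"ty": 0,"tz": 0,"ax": 0,"ay": 0,"az": 0,"claw": 1.5},
    {"tx": 0,"ty": 0,"tz": 0,"ax": 0,"ay": 0,"az": 0,"claw": 1.5},
    {"tx": 0,"ty": 0,"tz": 0,"ax": 0,"ay": 0,"az": 0,"claw": 1.5},
    {"tx": 0,"ty": 0,"tz": 0,"ax": 0,"ay": 0,"az": 0,"claw": 1.5},
    {"tx": 0,"ty": 0,"tz": 0,"ax": 0,"ay": 0,"az": 0,"claw": 1.5},
    {"tx": 0,"ty": 0,"tz": 0,"ax": 0,"ay": 0,"az": 0,"claw": 1.5}
  ]
}}

```text
time_s: 15.88
tcp_pos: [0.5766, -0.2941, 0.1217]
ee_rot: [[-0.997, 0.071, 0.001], [0.071, 0.997, -0.001], [-0.001, -0.001, -1.0]]
wrist_force: [0.2, -1.9, 1.5]
gripper_width: 0.242
gripper_force: 30.0
```

```bash
cat > arc.py <<'E'
import sys,numpy as np
from h import sense
# arc.py cx cy r dstep n : rows tx ty (cm) to carry TCP round, first row corrects onto circle
cx,cy,r,ds,n=map(float,sys.argv[1:6]);s=sense();R=s["ee_rot"];p=s["tcp_pos"]
a=np.degrees(np.arctan2(p[1]-cy,p[0]-cx));print("angle",a.round(2),"r",np.hypot(p[0]-cx,p[1]-cy).round(4),"F",s["wrist_force"].round(1))
cur=p[:2].copy();acc=np.zeros(2)
for k in range(1,int(n)+1):
    b=np.radians(a+ds*k);t=np.array([cx+r*np.cos(b),cy+r*np.sin(b)])
    d=(R[:2,:2].T@(t-p[:2]))*100;q=(d-acc).round(2);acc+=q;print('{"tx": %g, "ty": %g}'%tuple(q))
E
python3 arc.py .5542 -.2439 .055 -10 4
```

```text
angle -65.94 r 0.055 F [ 0.2 -1.9  1.5]
{"tx": 0.88, "ty": -0.38}
{"tx": 0.93, "ty": -0.22}
{"tx": 0.96, "ty": -0.05}
{"tx": 0.95, "ty": 0.11}
```

Emit:
{"op": "drive_tool", "data": {
  "rows": [
    {"tx": 0.88,"ty": -0.38,"tz": 0,"ax": 0,"ay": 0,"az": 0,"claw": 1.5},
    {"tx": 0.93,"ty": -0.22,"tz": 0,"ax": 0,"ay": 0,"az": 0,"claw": 1.5},
    {"tx": 0.96,"ty": -0.05,"tz": 0,"ax": 0,"ay": 0,"az": 0,"claw": 1.5},
    {"tx": 0.95,"ty": 0.11,"tz": 0,"ax": 0,"ay": 0,"az": 0,"claw": 1.5},
    {"tx": 0,"ty": 0,"tz": 0,"ax": 0,"ay": 0,"az": 0,"claw": 1.5},
    {"tx": 0,"ty": 0,"tz": 0,"ax": 0,"ay": 0,"az": 0,"claw": 1.5}
  ]
}}

```text
time_s: 16.38
tcp_pos: [0.5369, -0.2969, 0.1217]
ee_rot: [[-0.997, 0.072, -0.003], [0.072, 0.997, -0.0], [0.003, -0.0, -1.0]]
wrist_force: [-3.4, -4.8, 4.2]
gripper_width: 0.243
gripper_force: 30.0
```

```bash
python3 arc.py .5542 -.2439 .055 -10 5
```

```text
angle -108.13 r 0.0557 F [-3.4 -4.8  4.2]
{"tx": 0.89, "ty": 0.38}
{"tx": 0.84, "ty": 0.47}
{"tx": 0.74, "ty": 0.6}
{"tx": 0.63, "ty": 0.73}
{"tx": 0.49, "ty": 0.82}
```

Emit:
{"op": "drive_tool", "data": {
  "rows": [
    {"tx": 0.89,"ty": 0.38,"tz": 0,"ax": 0,"ay": 0,"az": 0,"claw": 1.5},
    {"tx": 0.84,"ty": 0.47,"tz": 0,"ax": 0,"ay": 0,"az": 0,"claw": 1.5},
    {"tx": 0.74,"ty": 0.6,"tz": 0,"ax": 0,"ay": 0,"az": 0,"claw": 1.5},
    {"tx": 0.63,"ty": 0.73,"tz": 0,"ax": 0,"ay": 0,"az": 0,"claw": 1.5},
    {"tx": 0,"ty": 0,"tz": 0,"ax": 0,"ay": 0,"az": 0,"claw": 1.5},
    {"tx": 0,"ty": 0,"tz": 0,"ax": 0,"ay": 0,"az": 0,"claw": 1.5}
  ]
}}

```text
time_s: 16.88
tcp_pos: [0.5058, -0.2724, 0.1216]
ee_rot: [[-0.997, 0.071, -0.008], [0.071, 0.997, 0.001], [0.008, 0.0, -1.0]]
wrist_force: [-7.7, -2.3, 7.6]
gripper_width: 0.245
gripper_force: 30.0
```

```bash
python3 arc.py .5542 -.2439 .055 -10 26
```

```text
angle -149.54 r 0.0562 F [-7.7 -2.3  7.6]
{"tx": 0.38, "ty": 0.9}
{"tx": 0.32, "ty": 0.9}
{"tx": 0.16, "ty": 0.95}
{"tx": -0.01, "ty": 0.96}
{"tx": -0.17, "ty": 0.94}
{"tx": -0.34, "ty": 0.9}
{"tx": -0.49, "ty": 0.82}
{"tx": -0.62, "ty": 0.73}
{"tx": -0.74, "ty": 0.61}
{"tx": -0.83, "ty": 0.48}
{"tx": -0.9, "ty": 0.32}
{"tx": -0.95, "ty": 0.16}
{"tx": -0.96, "ty": -0.01}
{"tx": -0.94, "ty": -0.17}
{"tx": -0.9, "ty": -0.34}
{"tx": -0.83, "ty": -0.48}
{"tx": -0.72, "ty": -0.63}
{"tx": -0.62, "ty": -0.74}
{"tx": -0.47, "ty": -0.83}
{"tx": -0.32, "ty": -0.9}
{"tx": -0.16, "ty": -0.95}
{"tx": 0.01, "ty": -0.96}
{"tx": 0.17, "ty": -0.94}
{"tx": 0.34, "ty": -0.9}
{"tx": 0.48, "ty": -0.83}
{"tx": 0.63, "ty": -0.72}
```

```bash
python3 - <<'E'
import numpy as np
from scipy.optimize import least_squares
P=np.array([[.5766,-.2941],[.5369,-.2969],[.5058,-.2724]])
for r in(.055,None):
    f=(lambda q:np.hypot(*(P-q[:2]).T)-.055) if r else (lambda q:np.hypot(*(P-q[:2]).T)-q[2])
    print(least_squares(f,[.554,-.244,.055][:2 if r else 3],x_scale=.01).x,)
E
python3 arc.py .5525 -.2445 .055 -10 26
```

```text
[ 0.55312083 -0.24435632]
[ 0.55313876 -0.24429774  0.05505175]
angle -149.18 r 0.0544 F [-7.7 -2.3  7.6]
{"tx": 0.53, "ty": 0.8}
{"tx": 0.32, "ty": 0.9}
{"tx": 0.17, "ty": 0.94}
{"tx": -0, "ty": 0.96}
{"tx": -0.17, "ty": 0.94}
{"tx": -0.33, "ty": 0.9}
{"tx": -0.48, "ty": 0.83}
{"tx": -0.62, "ty": 0.74}
{"tx": -0.73, "ty": 0.61}
{"tx": -0.83, "ty": 0.48}
{"tx": -0.9, "ty": 0.33}
{"tx": -0.95, "ty": 0.16}
{"tx": -0.96, "ty": 0}
{"tx": -0.94, "ty": -0.17}
{"tx": -0.9, "ty": -0.33}
{"tx": -0.83, "ty": -0.48}
{"tx": -0.74, "ty": -0.61}
{"tx": -0.61, "ty": -0.74}
{"tx": -0.48, "ty": -0.83}
{"tx": -0.32, "ty": -0.9}
{"tx": -0.17, "ty": -0.95}
{"tx": 0, "ty": -0.96}
{"tx": 0.17, "ty": -0.94}
{"tx": 0.33, "ty": -0.9}
{"tx": 0.48, "ty": -0.83}
{"tx": 0.62, "ty": -0.73}
```

Emit:
{"op": "drive_tool", "data": {
  "rows": [
    {"tx": 0.55,"ty": 0.82,"tz": 0,"ax": 0,"ay": 0,"az": 0,"claw": 1.5},
    {"tx": 0.32,"ty": 0.9,"tz": 0,"ax": 0,"ay": 0,"az": 0,"claw": 1.5},
    {"tx": 0,"ty": 0,"tz": 0,"ax": 0,"ay": 0,"az": 0,"claw": 1.5},
    {"tx": 0,"ty": 0,"tz": 0,"ax": 0,"ay": 0,"az": 0,"claw": 1.5}
  ]
}}

```text
time_s: 17.22
tcp_pos: [0.4989, -0.2538, 0.1216]
ee_rot: [[-0.997, 0.071, -0.007], [0.071, 0.997, 0.002], [0.007, 0.001, -1.0]]
wrist_force: [-7.6, 1.3, 7.9]
gripper_width: 0.242
gripper_force: 30.0
```

```bash
python3 arc.py .5531 -.2443 .055 -8 31
```

```text
angle -170.05 r 0.055 F [-7.6  1.3  7.9]
{"tx": 0.13, "ty": 0.76}
{"tx": 0.03, "ty": 0.76}
{"tx": -0.08, "ty": 0.77}
{"tx": -0.19, "ty": 0.74}
{"tx": -0.29, "ty": 0.71}
{"tx": -0.38, "ty": 0.67}
{"tx": -0.47, "ty": 0.6}
{"tx": -0.55, "ty": 0.54}
{"tx": -0.62, "ty": 0.45}
{"tx": -0.68, "ty": 0.36}
{"tx": -0.72, "ty": 0.26}
{"tx": -0.75, "ty": 0.16}
{"tx": -0.77, "ty": 0.05}
{"tx": -0.76, "ty": -0.05}
{"tx": -0.75, "ty": -0.16}
{"tx": -0.72, "ty": -0.26}
{"tx": -0.68, "ty": -0.36}
{"tx": -0.62, "ty": -0.45}
{"tx": -0.56, "ty": -0.53}
{"tx": -0.47, "ty": -0.61}
{"tx": -0.38, "ty": -0.66}
{"tx": -0.29, "ty": -0.71}
{"tx": -0.19, "ty": -0.75}
{"tx": -0.08, "ty": -0.76}
{"tx": 0.03, "ty": -0.77}
{"tx": 0.13, "ty": -0.75}
{"tx": 0.24, "ty": -0.73}
{"tx": 0.34, "ty": -0.69}
{"tx": 0.42, "ty": -0.64}
{"tx": 0.52, "ty": -0.57}
{"tx": 0.58, "ty": -0.49}
```

Emit:
{"op": "drive_tool", "data": {
  "rows": [
    {"tx": 0.2,"ty": 0.76,"tz": -0.05,"ax": 0,"ay": 0,"az": 0,"claw": 1.5},
    {"tx": 0.03,"ty": 0.76,"tz": 0,"ax": 0,"ay": 0,"az": 0,"claw": 1.5},
    {"tx": 0,"ty": 0,"tz": 0,"ax": 0,"ay": 0,"az": 0,"claw": 1.5}
  ]
}}

```text
time_s: 17.47
tcp_pos: [0.4985, -0.238, 0.1216]
ee_rot: [[-0.997, 0.071, -0.005], [0.071, 0.997, 0.002], [0.005, 0.001, -1.0]]
wrist_force: [-5.2, 1.9, 7.2]
gripper_width: 0.242
gripper_force: 30.0
```

Emit:
{"op": "drive_tool", "data": {
  "rows": [
    {"tx": -0.05,"ty": 0.77,"tz": -0.05,"ax": 0,"ay": 0,"az": 0,"claw": 1.5},
    {"tx": -0.19,"ty": 0.74,"tz": 0,"ax": 0,"ay": 0,"az": 0,"claw": 1.5},
    {"tx": 0,"ty": 0,"tz": 0,"ax": 0,"ay": 0,"az": 0,"claw": 1.5}
  ]
}}

```text
time_s: 17.72
tcp_pos: [0.5025, -0.2227, 0.1217]
ee_rot: [[-0.997, 0.071, -0.005], [0.071, 0.997, 0.002], [0.005, 0.002, -1.0]]
wrist_force: [-4.9, 4.4, 5.3]
gripper_width: 0.242
gripper_force: 30.0
```

Emit:
{"op": "drive_tool", "data": {
  "rows": [
    {"tx": -0.29,"ty": 0.71,"tz": -0.03,"ax": 0,"ay": 0,"az": 0,"claw": 1.5},
    {"tx": -0.38,"ty": 0.67,"tz": 0,"ax": 0,"ay": 0,"az": 0,"claw": 1.5},
    {"tx": 0,"ty": 0,"tz": 0,"ax": 0,"ay": 0,"az": 0,"claw": 1.5}
  ]
}}

```text
time_s: 17.97
tcp_pos: [0.5108, -0.2092, 0.1217]
ee_rot: [[-0.997, 0.071, -0.004], [0.071, 0.997, 0.002], [0.004, 0.002, -1.0]]
wrist_force: [-4.9, 4.8, 2.8]
gripper_width: 0.243
gripper_force: 30.0
```

Emit:
{"op": "drive_tool", "data": {
  "rows": [
    {"tx": -0.47,"ty": 0.6,"tz": 0,"ax": 0,"ay": 0,"az": 0,"claw": 1.5},
    {"tx": -0.55,"ty": 0.54,"tz": 0,"ax": 0,"ay": 0,"az": 0,"claw": 1.5},
    {"tx": 0,"ty": 0,"tz": 0,"ax": 0,"ay": 0,"az": 0,"claw": 1.5}
  ]
}}

```text
time_s: 18.22
tcp_pos: [0.5228, -0.1986, 0.1217]
ee_rot: [[-0.998, 0.071, -0.002], [0.071, 0.998, 0.002], [0.002, 0.002, -1.0]]
wrist_force: [-3.2, 4.4, 1.7]
gripper_width: 0.243
gripper_force: 30.0
```

Emit:
{"op": "drive_tool", "data": {
  "rows": [
    {"tx": -0.62,"ty": 0.45,"tz": 0,"ax": 0,"ay": 0,"az": 0,"claw": 1.5},
    {"tx": -0.68,"ty": 0.36,"tz": 0,"ax": 0,"ay": 0,"az": 0,"claw": 1.5},
    {"tx": 0,"ty": 0,"tz": 0,"ax": 0,"ay": 0,"az": 0,"claw": 1.5}
  ]
}}

```text
time_s: 18.47
tcp_pos: [0.5376, -0.1917, 0.1218]
ee_rot: [[-0.998, 0.07, 0.0], [0.07, 0.998, 0.002], [-0.0, 0.002, -1.0]]
wrist_force: [-1.4, 5.3, 0.1]
gripper_width: 0.243
gripper_force: 30.0
```

Emit:
{"op": "drive_tool", "data": {
  "rows": [
    {"tx": -0.72,"ty": 0.26,"tz": 0,"ax": 0,"ay": 0,"az": 0,"claw": 1.5},
    {"tx": -0.75,"ty": 0.16,"tz": 0,"ax": 0,"ay": 0,"az": 0,"claw": 1.5},
    {"tx": 0,"ty": 0,"tz": 0,"ax": 0,"ay": 0,"az": 0,"claw": 1.5}
  ]
}}

```text
time_s: 18.72
tcp_pos: [0.5534, -0.1895, 0.1218]
ee_rot: [[-0.998, 0.07, 0.002], [0.07, 0.998, 0.0], [-0.002, 0.001, -1.0]]
wrist_force: [1.1, 3.0, -3.8]
gripper_width: 0.245
gripper_force: 30.0
```

Emit:
{"op": "drive_tool", "data": {
  "rows": [
    {"tx": -0.77,"ty": 0.05,"tz": 0,"ax": 0,"ay": 0,"az": 0,"claw": 1.5},
    {"tx": -0.76,"ty": -0.05,"tz": 0,"ax": 0,"ay": 0,"az": 0,"claw": 1.5},
    {"tx": 0,"ty": 0,"tz": 0,"ax": 0,"ay": 0,"az": 0,"claw": 1.5}
  ]
}}

```text
time_s: 18.97
tcp_pos: [0.5684, -0.1916, 0.1219]
ee_rot: [[-0.997, 0.071, 0.001], [0.071, 0.997, -0.0], [-0.001, -0.0, -1.0]]
wrist_force: [0.2, -0.8, -5.4]
gripper_width: 0.24
gripper_force: 30.0
```

Emit:
{"op": "drive_tool", "data": {
  "rows": [
    {"tx": -0.75,"ty": -0.16,"tz": 0.04,"ax": 0,"ay": 0,"az": 0,"claw": 1.5},
    {"tx": -0.72,"ty": -0.26,"tz": 0,"ax": 0,"ay": 0,"az": 0,"claw": 1.5},
    {"tx": 0,"ty": 0,"tz": 0,"ax": 0,"ay": 0,"az": 0,"claw": 1.5}
  ]
}}

```text
time_s: 19.22
tcp_pos: [0.5822, -0.1977, 0.1218]
ee_rot: [[-0.997, 0.071, 0.0], [0.071, 0.997, -0.001], [-0.0, -0.001, -1.0]]
wrist_force: [0.1, -3.4, -6.2]
gripper_width: 0.245
gripper_force: 30.0
```

Emit:
{"op": "drive_tool", "data": {
  "rows": [
    {"tx": -0.68,"ty": -0.36,"tz": 0.04,"ax": 0,"ay": 0,"az": 0,"claw": 1.5},
    {"tx": -0.62,"ty": -0.45,"tz": 0,"ax": 0,"ay": 0,"az": 0,"claw": 1.5},
    {"tx": 0,"ty": 0,"tz": 0,"ax": 0,"ay": 0,"az": 0,"claw": 1.5}
  ]
}}

```text
time_s: 19.47
tcp_pos: [0.5938, -0.2072, 0.1218]
ee_rot: [[-0.997, 0.072, -0.001], [0.072, 0.997, -0.001], [0.001, -0.001, -1.0]]
wrist_force: [-3.1, -3.9, -3.7]
gripper_width: 0.242
gripper_force: 30.0
```

Emit:
{"op": "drive_tool", "data": {
  "rows": [
    {"tx": -0.56,"ty": -0.53,"tz": 0,"ax": 0,"ay": 0,"az": 0,"claw": 1.5},
    {"tx": -0.47,"ty": -0.61,"tz": 0,"ax": 0,"ay": 0,"az": 0,"claw": 1.5},
    {"tx": 0,"ty": 0,"tz": 0,"ax": 0,"ay": 0,"az": 0,"claw": 1.5}
  ]
}}

```text
time_s: 19.72
tcp_pos: [0.6023, -0.2196, 0.1218]
ee_rot: [[-0.997, 0.072, -0.003], [0.072, 0.997, -0.001], [0.003, -0.001, -1.0]]
wrist_force: [-5.3, -4.3, -2.3]
gripper_width: 0.241
gripper_force: 30.0
```

Emit:
{"op": "drive_tool", "data": {
  "rows": [
    {"tx": -0.33,"ty": -0.66,"tz": 0,"ax": 0,"ay": 0,"az": 0,"claw": 1.5},
    {"tx": -0.27,"ty": -0.71,"tz": 0,"ax": 0,"ay": 0,"az": 0,"claw": 1.5},
    {"tx": 0,"ty": 0,"tz": 0,"ax": 0,"ay": 0,"az": 0,"claw": 1.5}
  ]
}}

```text
time_s: 19.97
tcp_pos: [0.6058, -0.2285, 0.1217]
ee_rot: [[-0.997, 0.073, -0.006], [0.073, 0.997, 0.007], [0.006, 0.006, -1.0]]
wrist_force: [-8.8, 13.9, 4.2]
gripper_width: 0.243
gripper_force: 30.0
```

Emit:
{"op": "drive_tool", "data": {
  "rows": [
    {"tx": 0,"ty": -0.2,"tz": 0,"ax": 0,"ay": 0,"az": 0,"claw": 1.5},
    {"tx": 0,"ty": -0.1,"tz": 0,"ax": 0,"ay": 0,"az": 0,"claw": 1.5},
    {"tx": 0,"ty": 0,"tz": 0,"ax": 0,"ay": 0,"az": 0,"claw": 1.5},
    {"tx": 0,"ty": 0,"tz": 0,"ax": 0,"ay": 0,"az": 0,"claw": 1.5}
  ]
}}

```text
time_s: 20.3
tcp_pos: [0.6059, -0.2287, 0.1217]
ee_rot: [[-0.997, 0.071, -0.005], [0.071, 0.997, 0.009], [0.006, 0.008, -1.0]]
wrist_force: [-8.7, 21.2, 5.6]
gripper_width: 0.243
gripper_force: 30.0
```

```bash
python3 arc.py .5531 -.2443 .055 0 1; python3 -c "
from h import *
s=sense();g=s['tcp_pos']-.019*s['ee_rot'][:,2];print(g,s['moment']);print(np.degrees(np.arctan2(g[1]+.2443,g[0]-.5531)))"
```

```text
angle 16.52 r 0.055 F [-8.7 21.2  5.6]
{"tx": 0, "ty": -0}
[ 0.60595113 -0.22882388  0.14065678] [ 5.95103138  2.40015486 -0.03222031]
16.321332396251705
```

It's at the stop: the force rose 7 N for 0.2 mm of travel. I'll unload to read the stop angle cleanly.

Emit:
{"op": "drive_tool", "data": {
  "rows": [
    {"tx": 0.05,"ty": 0.3,"tz": 0,"ax": 0,"ay": 0,"az": 0,"claw": 1.5},
    {"tx": 0.05,"ty": 0.3,"tz": 0,"ax": 0,"ay": 0,"az": 0,"claw": 1.5},
    {"tx": 0,"ty": 0,"tz": 0,"ax": 0,"ay": 0,"az": 0,"claw": 1.5},
    {"tx": 0,"ty": 0,"tz": 0,"ax": 0,"ay": 0,"az": 0,"claw": 1.5}
  ]
}}

```text
time_s: 20.63
tcp_pos: [0.6058, -0.2283, 0.1217]
ee_rot: [[-0.997, 0.071, -0.003], [0.071, 0.997, 0.001], [0.004, 0.001, -1.0]]
wrist_force: [-6.0, 1.8, -0.8]
gripper_width: 0.241
gripper_force: 30.0
```

```bash
python3 -c "
from h import *
s=sense();g=s['tcp_pos']-.019*s['ee_rot'][:,2];print(g);print(np.degrees(np.arctan2(g[1]+.2443,g[0]-.5531)))"; python3 arc.py .5531 -.2443 .055 15 48
```

```text
[ 0.6058792  -0.228347    0.14068514]
16.817927364712457
angle 16.86 r 0.0551 F [-6.   1.8 -0.8]
{"tx": 0.69, "ty": 1.26}
{"tx": 0.99, "ty": 1.04}
{"tx": 1.22, "ty": 0.75}
{"tx": 1.38, "ty": 0.41}
{"tx": 1.43, "ty": 0.04}
{"tx": 1.4, "ty": -0.33}
{"tx": 1.26, "ty": -0.69}
{"tx": 1.04, "ty": -0.98}
{"tx": 0.76, "ty": -1.23}
{"tx": 0.41, "ty": -1.37}
{"tx": 0.03, "ty": -1.44}
{"tx": -0.33, "ty": -1.39}
{"tx": -0.68, "ty": -1.27}
{"tx": -0.99, "ty": -1.04}
{"tx": -1.22, "ty": -0.75}
{"tx": -1.38, "ty": -0.41}
{"tx": -1.44, "ty": -0.04}
{"tx": -1.39, "ty": 0.33}
{"tx": -1.26, "ty": 0.69}
{"tx": -1.05, "ty": 0.99}
{"tx": -0.75, "ty": 1.22}
{"tx": -0.41, "ty": 1.38}
{"tx": -0.04, "ty": 1.43}
{"tx": 0.34, "ty": 1.4}
{"tx": 0.68, "ty": 1.26}
{"tx": 0.99, "ty": 1.04}
{"tx": 1.22, "ty": 0.75}
{"tx": 1.38, "ty": 0.41}
{"tx": 1.43, "ty": 0.04}
{"tx": 1.4, "ty": -0.33}
{"tx": 1.26, "ty": -0.69}
{"tx": 1.04, "ty": -0.98}
{"tx": 0.76, "ty": -1.23}
{"tx": 0.41, "ty": -1.37}
{"tx": 0.03, "ty": -1.44}
{"tx": -0.33, "ty": -1.39}
{"tx": -0.68, "ty": -1.27}
{"tx": -0.99, "ty": -1.04}
{"tx": -1.22, "ty": -0.75}
{"tx": -1.38, "ty": -0.41}
{"tx": -1.44, "ty": -0.04}
{"tx": -1.39, "ty": 0.33}
{"tx": -1.26, "ty": 0.69}
{"tx": -1.05, "ty": 0.99}
{"tx": -0.75, "ty": 1.22}
{"tx": -0.41, "ty": 1.38}
{"tx": -0.04, "ty": 1.43}
{"tx": 0.34, "ty": 1.4}
```

Emit:
{"op": "drive_tool", "data": {
  "rows": [
    {"tx": 0.8,"ty": 1.26,"tz": 0,"ax": 0,"ay": 0,"az": 0,"claw": 1.5},
    {"tx": 0.99,"ty": 1.04,"tz": 0,"ax": 0,"ay": 0,"az": 0,"claw": 1.5},
    {"tx": 1.22,"ty": 0.75,"tz": 0,"ax": 0,"ay": 0,"az": 0,"claw": 1.5},
    {"tx": 1.38,"ty": 0.41,"tz": 0,"ax": 0,"ay": 0,"az": 0,"claw": 1.5},
    {"tx": 1.43,"ty": 0.04,"tz": 0,"ax": 0,"ay": 0,"az": 0,"claw": 1.5},
    {"tx": 1.4,"ty": -0.33,"tz": 0,"ax": 0,"ay": 0,"az": 0,"claw": 1.5},
    {"tx": 0,"ty": 0,"tz": 0,"ax": 0,"ay": 0,"az": 0,"claw": 1.5}
  ]
}}

```text
time_s: 21.22
tcp_pos: [0.5367, -0.192, 0.1218]
ee_rot: [[-0.997, 0.072, 0.001], [0.072, 0.997, 0.0], [-0.001, 0.001, -1.0]]
wrist_force: [-2.4, 0.5, -4.8]
gripper_width: 0.242
gripper_force: 30.0
```

Emit:
{"op": "drive_tool", "data": {
  "rows": [
    {"tx": 1.26,"ty": -0.69,"tz": 0,"ax": 0,"ay": 0,"az": 0,"claw": 1.5},
    {"tx": 1.04,"ty": -0.98,"tz": 0,"ax": 0,"ay": 0,"az": 0,"claw": 1.5},
    {"tx": 0.76,"ty": -1.23,"tz": 0,"ax": 0,"ay": 0,"az": 0,"claw": 1.5},
    {"tx": 0.41,"ty": -1.37,"tz": 0,"ax": 0,"ay": 0,"az": 0,"claw": 1.5},
    {"tx": 0.03,"ty": -1.44,"tz": 0,"ax": 0,"ay": 0,"az": 0,"claw": 1.5},
    {"tx": -0.33,"ty": -1.39,"tz": 0,"ax": 0,"ay": 0,"az": 0,"claw": 1.5},
    {"tx": 0,"ty": 0,"tz": 0,"ax": 0,"ay": 0,"az": 0,"claw": 1.5}
  ]
}}

```text
time_s: 21.8
tcp_pos: [0.5013, -0.2626, 0.1218]
ee_rot: [[-0.997, 0.073, -0.0], [0.073, 0.997, -0.001], [0.0, -0.001, -1.0]]
wrist_force: [-2.8, -3.9, -4.4]
gripper_width: 0.243
gripper_force: 30.0
```

Emit:
{"op": "drive_tool", "data": {
  "rows": [
    {"tx": -0.68,"ty": -1.2,"tz": 0,"ax": 0,"ay": 0,"az": 0,"claw": 1.5},
    {"tx": -0.99,"ty": -1.0,"tz": 0,"ax": 0,"ay": 0,"az": 0,"claw": 1.5},
    {"tx": -1.22,"ty": -0.75,"tz": 0,"ax": 0,"ay": 0,"az": 0,"claw": 1.5},
    {"tx": -1.38,"ty": -0.41,"tz": 0,"ax": 0,"ay": 0,"az": 0,"claw": 1.5},
    {"tx": -1.44,"ty": -0.04,"tz": 0,"ax": 0,"ay": 0,"az": 0,"claw": 1.5},
    {"tx": -1.39,"ty": 0.33,"tz": 0,"ax": 0,"ay": 0,"az": 0,"claw": 1.5},
    {"tx": 0,"ty": 0,"tz": 0,"ax": 0,"ay": 0,"az": 0,"claw": 1.5}
  ]
}}

```text
time_s: 22.38
tcp_pos: [0.5724, -0.2959, 0.1218]
ee_rot: [[-0.998, 0.07, 0.003], [0.07, 0.998, -0.001], [-0.003, -0.001, -1.0]]
wrist_force: [2.4, 1.1, -4.5]
gripper_width: 0.246
gripper_force: 30.0
```

Emit:
{"op": "drive_tool", "data": {
  "rows": [
    {"tx": -1.2,"ty": 0.65,"tz": 0,"ax": 0,"ay": 0,"az": 0,"claw": 1.5},
    {"tx": -1.05,"ty": 0.99,"tz": 0,"ax": 0,"ay": 0,"az": 0,"claw": 1.5},
    {"tx": -0.75,"ty": 1.22,"tz": 0,"ax": 0,"ay": 0,"az": 0,"claw": 1.5},
    {"tx": -0.41,"ty": 1.38,"tz": 0,"ax": 0,"ay": 0,"az": 0,"claw": 1.5},
    {"tx": -0.04,"ty": 1.35,"tz": 0,"ax": 0,"ay": 0,"az": 0,"claw": 1.5},
    {"tx": 0.34,"ty": 1.3,"tz": 0,"ax": 0,"ay": 0,"az": 0,"claw": 1.5},
    {"tx": 0,"ty": 0,"tz": 0,"ax": 0,"ay": 0,"az": 0,"claw": 1.5}
  ]
}}

```text
time_s: 22.97
tcp_pos: [0.605, -0.226, 0.1218]
ee_rot: [[-0.998, 0.069, 0.001], [0.069, 0.998, 0.002], [-0.0, 0.002, -1.0]]
wrist_force: [0.5, 2.3, -4.3]
gripper_width: 0.24
gripper_force: 30.0
```

```bash
python3 arc.py .5531 -.2443 .055 15 24
```

```text
angle 19.43 r 0.055 F [ 0.5  2.3 -4.3]
{"tx": 0.74, "ty": 1.23}
{"tx": 1.03, "ty": 1}
{"tx": 1.25, "ty": 0.7}
{"tx": 1.4, "ty": 0.35}
{"tx": 1.43, "ty": -0.02}
{"tx": 1.38, "ty": -0.39}
{"tx": 1.23, "ty": -0.74}
{"tx": 1, "ty": -1.03}
{"tx": 0.7, "ty": -1.26}
{"tx": 0.35, "ty": -1.39}
{"tx": -0.02, "ty": -1.43}
{"tx": -0.39, "ty": -1.39}
{"tx": -0.74, "ty": -1.23}
{"tx": -1.03, "ty": -1}
{"tx": -1.25, "ty": -0.7}
{"tx": -1.4, "ty": -0.35}
{"tx": -1.43, "ty": 0.03}
{"tx": -1.38, "ty": 0.39}
{"tx": -1.24, "ty": 0.74}
{"tx": -1, "ty": 1.03}
{"tx": -0.69, "ty": 1.25}
{"tx": -0.35, "ty": 1.39}
{"tx": 0.02, "ty": 1.44}
{"tx": 0.39, "ty": 1.38}
```

One turn done (19.4°, i.e. 2.6° past the mark). On to the second turn.

Emit:
{"op": "drive_tool", "data": {
  "rows": [
    {"tx": 0.74,"ty": 1.23,"tz": 0,"ax": 0,"ay": 0,"az": 0,"claw": 1.5},
    {"tx": 1.03,"ty": 1.0,"tz": 0,"ax": 0,"ay": 0,"az": 0,"claw": 1.5},
    {"tx": 1.25,"ty": 0.7,"tz": 0,"ax": 0,"ay": 0,"az": 0,"claw": 1.5},
    {"tx": 1.4,"ty": 0.35,"tz": 0,"ax": 0,"ay": 0,"az": 0,"claw": 1.5},
    {"tx": 1.43,"ty": -0.02,"tz": 0,"ax": 0,"ay": 0,"az": 0,"claw": 1.5},
    {"tx": 1.38,"ty": -0.39,"tz": 0,"ax": 0,"ay": 0,"az": 0,"claw": 1.5},
    {"tx": 0,"ty": 0,"tz": 0,"ax": 0,"ay": 0,"az": 0,"claw": 1.5}
  ]
}}

```text
time_s: 23.55
tcp_pos: [0.5327, -0.1935, 0.1217]
ee_rot: [[-0.997, 0.071, -0.001], [0.071, 0.997, 0.003], [0.001, 0.003, -1.0]]
wrist_force: [-3.8, 6.9, -1.5]
gripper_width: 0.238
gripper_force: 30.0
```

Emit:
{"op": "drive_tool", "data": {
  "rows": [
    {"tx": 1.2,"ty": -0.65,"tz": 0,"ax": 0,"ay": 0,"az": 0,"claw": 1.5},
    {"tx": 1.0,"ty": -1.0,"tz": 0,"ax": 0,"ay": 0,"az": 0,"claw": 1.5},
    {"tx": 0.7,"ty": -1.24,"tz": 0,"ax": 0,"ay": 0,"az": 0,"claw": 1.5},
    {"tx": 0.35,"ty": -1.39,"tz": 0,"ax": 0,"ay": 0,"az": 0,"claw": 1.5},
    {"tx": -0.02,"ty": -1.43,"tz": 0,"ax": 0,"ay": 0,"az": 0,"claw": 1.5},
    {"tx": -0.39,"ty": -1.39,"tz": 0,"ax": 0,"ay": 0,"az": 0,"claw": 1.5},
    {"tx": 0,"ty": 0,"tz": 0,"ax": 0,"ay": 0,"az": 0,"claw": 1.5}
  ]
}}

```text
time_s: 24.13
tcp_pos: [0.5028, -0.2663, 0.1218]
ee_rot: [[-0.997, 0.072, 0.001], [0.072, 0.997, -0.001], [-0.001, -0.001, -1.0]]
wrist_force: [-0.4, -3.1, -5.7]
gripper_width: 0.243
gripper_force: 30.0
```

Emit:
{"op": "drive_tool", "data": {
  "rows": [
    {"tx": -0.74,"ty": -1.2,"tz": 0,"ax": 0,"ay": 0,"az": 0,"claw": 1.5},
    {"tx": -1.03,"ty": -1.0,"tz": 0,"ax": 0,"ay": 0,"az": 0,"claw": 1.5},
    {"tx": -1.25,"ty": -0.7,"tz": 0,"ax": 0,"ay": 0,"az": 0,"claw": 1.5},
    {"tx": -1.4,"ty": -0.35,"tz": 0,"ax": 0,"ay": 0,"az": 0,"claw": 1.5},
    {"tx": -1.43,"ty": 0.03,"tz": 0,"ax": 0,"ay": 0,"az": 0,"claw": 1.5},
    {"tx": -1.38,"ty": 0.39,"tz": 0,"ax": 0,"ay": 0,"az": 0,"claw": 1.5},
    {"tx": 0,"ty": 0,"tz": 0,"ax": 0,"ay": 0,"az": 0,"claw": 1.5}
  ]
}}

```text
time_s: 24.72
tcp_pos: [0.5734, -0.2956, 0.1217]
ee_rot: [[-0.998, 0.07, -0.001], [0.07, 0.998, 0.002], [0.002, 0.002, -1.0]]
wrist_force: [-1.5, 6.8, -0.4]
gripper_width: 0.245
gripper_force: 30.0
```

```bash
python3 arc.py .5531 -.2443 .055 12 8
```

```text
angle -68.45 r 0.0552 F [-1.5  6.8 -0.4]
{"tx": -0.97, "ty": 0.62}
{"tx": -0.83, "ty": 0.79}
{"tx": -0.65, "ty": 0.95}
{"tx": -0.44, "ty": 1.06}
{"tx": -0.21, "ty": 1.13}
{"tx": 0.03, "ty": 1.15}
{"tx": 0.27, "ty": 1.12}
{"tx": 0.5, "ty": 1.04}
```

Emit:
{"op": "drive_tool", "data": {
  "rows": [
    {"tx": -0.97,"ty": 0.72,"tz": 0,"ax": 0,"ay": 0,"az": 0,"claw": 1.5},
    {"tx": -0.83,"ty": 0.79,"tz": 0,"ax": 0,"ay": 0,"az": 0,"claw": 1.5},
    {"tx": -0.65,"ty": 0.95,"tz": 0,"ax": 0,"ay": 0,"az": 0,"claw": 1.5},
    {"tx": -0.44,"ty": 1.06,"tz": 0,"ax": 0,"ay": 0,"az": 0,"claw": 1.5},
    {"tx": -0.21,"ty": 1.13,"tz": 0,"ax": 0,"ay": 0,"az": 0,"claw": 1.5},
    {"tx": 0.03,"ty": 1.15,"tz": 0,"ax": 0,"ay": 0,"az": 0,"claw": 1.5},
    {"tx": 0,"ty": 0,"tz": 0,"ax": 0,"ay": 0,"az": 0,"claw": 1.5},
    {"tx": 0,"ty": 0,"tz": 0,"ax": 0,"ay": 0,"az": 0,"claw": 1.5},
    {"tx": 0,"ty": 0,"tz": 0,"ax": 0,"ay": 0,"az": 0,"claw": 1.5}
  ]
}}

```text
time_s: 25.47
tcp_pos: [0.608, -0.241, 0.1218]
ee_rot: [[-0.998, 0.07, 0.003], [0.07, 0.998, 0.001], [-0.003, 0.001, -1.0]]
wrist_force: [4.3, 1.8, -6.6]
gripper_width: 0.243
gripper_force: 30.0
```

```bash
python3 arc.py .5531 -.2443 .055 4 3
```

```text
angle 3.48 r 0.055 F [ 4.3  1.8 -6.6]
{"tx": 0.06, "ty": 0.38}
{"tx": 0.09, "ty": 0.37}
{"tx": 0.12, "ty": 0.37}
```

Emit:
{"op": "drive_tool", "data": {
  "rows": [
    {"tx": 0,"ty": 0.4,"tz": 0,"ax": 0,"ay": 0,"az": 0,"claw": 1.5},
    {"tx": 0.08,"ty": 0.4,"tz": 0,"ax": 0,"ay": 0,"az": 0,"claw": 1.5},
    {"tx": 0.12,"ty": 0.38,"tz": 0,"ax": 0,"ay": 0,"az": 0,"claw": 1.5},
    {"tx": 0,"ty": 0,"tz": 0,"ax": 0,"ay": 0,"az": 0,"claw": 1.5},
    {"tx": 0,"ty": 0,"tz": 0,"ax": 0,"ay": 0,"az": 0,"claw": 1.5},
    {"tx": 0,"ty": 0,"tz": 0,"ax": 0,"ay": 0,"az": 0,"claw": 1.5}
  ]
}}

```text
time_s: 25.97
tcp_pos: [0.6062, -0.2301, 0.1218]
ee_rot: [[-0.997, 0.071, 0.002], [0.071, 0.997, 0.0], [-0.002, 0.001, -1.0]]
wrist_force: [5.0, 1.9, -6.0]
gripper_width: 0.245
gripper_force: 30.0
```

```bash
python3 arc.py .5531 -.2443 .055 1 2;  python3 -c "
from h import *
s=sense();g=s['tcp_pos']-.019*s['ee_rot'][:,2];print(g);print(np.degrees(np.arctan2(g[1]+.2443,g[0]-.5531)))"
```

```text
angle 14.94 r 0.055 F [ 5.   1.9 -6. ]
{"tx": 0.03, "ty": 0.09}
{"tx": 0.03, "ty": 0.09}
[ 0.60616958 -0.23013486  0.14083715]
14.94477326551792
```

Emit:
{"op": "drive_tool", "data": {
  "rows": [
    {"tx": -0.03,"ty": 0.12,"tz": 0,"ax": 0,"ay": 0,"az": 0,"claw": 1.5},
    {"tx": 0,"ty": 0.1,"tz": 0,"ax": 0,"ay": 0,"az": 0,"claw": 1.5},
    {"tx": 0,"ty": 0,"tz": 0,"ax": 0,"ay": 0,"az": 0,"claw": 1.5},
    {"tx": 0,"ty": 0,"tz": 0,"ax": 0,"ay": 0,"az": 0,"claw": 1.5},
    {"tx": 0,"ty": 0,"tz": 0,"ax": 0,"ay": 0,"az": 0,"claw": 1.5},
    {"tx": 0,"ty": 0,"tz": 0,"ax": 0,"ay": 0,"az": 0,"claw": 1.5}
  ]
}}

```text
time_s: 26.47
tcp_pos: [0.6057, -0.2285, 0.1218]
ee_rot: [[-0.997, 0.071, -0.0], [0.071, 0.997, -0.0], [0.0, -0.0, -1.0]]
wrist_force: [4.0, -1.2, -5.1]
gripper_width: 0.245
gripper_force: 30.0
```

```bash
python3 - <<'E'
from h import *
s=sense();g=s['tcp_pos']-.019*s['ee_rot'][:,2];print(np.degrees(np.arctan2(g[1]+.2443,g[0]-.5531)),s["wrist_force"],s["gripper_force"],abs(s["joint_velocities"]).max())
p,d=capture("scene");cv2.imwrite("pics/end.png",p[:,:,::-1])
E
```

```text
16.770119102468428 [ 3.95120915 -1.22697814 -5.14131496] 29.998871039715596 0.06831816705412994
```

View pics/end.png

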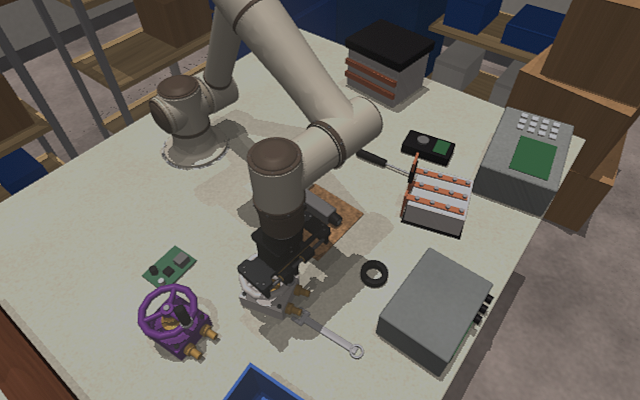

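The final view shows the gripper on the handwheel at (275,270), the thermometer on its mat at (325,210), and the other items in view where they were. The handle reads 16.77°, against a stop angle of 16.82° plus two turns.

```bash
python3 -c "
from station import *
print(finish_job())"
```

```text
the job is handed in; nothing more can be done
None
```

The job is handed in: the thermometer was aimed at the tape and held for over two seconds, then laid back on its mat, and the valve was closed to its stop and backed off two turns (handle within about 0.1° by arm readings), with the gripper still holding the crank handle.

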